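Set up the bench beveller for a batch of test plates

TASK

Set up the bench beveller for the next batch: swing its orange lock lever out to free the depth ring, turn only that slim ring until its white line meets the red line on the collar below, and swing the lever fully home again to lock it, without touching the guide ring and cutter above or the clamp collar below. Push the four leaning aluminium plates in the rack beside it upright against the backstop and square them up against the side fence. Leave the hammer, the brush and the tin where they are.

Things in the scene. Friction and masses are not known exactly. Their poses are not given: they have to be found in the camera images.
- beveller: Bench bevelling machine, fixed: foot plate 190 x 170 mm (x, y), green housing 150 x 140 mm up to 95 mm, round flange (diameter 116) up to 105 mm; above it, on one upright axis, clamp collar, depth ring, guide ring and brass cutter (top at 180 mm). All heights are above the bench. Origin: centre of the underside, on that axis; x points to the side with the switches and the red line, z up.
- depth_ring (a joint): Slim dark knurled ring, diameter 64 mm, 136.5 to 152.5 mm high, between collar and guide ring. Angle in rad: 0 with its white line at the red line, positive counter-clockwise from above; starts at 0.5 to 1.35. Stops at -0.5 and 1.7; friction 0.12 N m, stays as left. Turn only with the lever open. Can be pinched across its diameter from above, outside the narrower guide ring.
- ring_axis (a point): Centre of the depth ring: on the axis, at half its height, 144.5 mm above the bench (fixed to the machine).
- white_line (a point): White radial line, 3.4 mm wide, on the depth ring: point at 27.5 mm radius on the ring's top face. It turns with the ring.
- red_line (a point): Red radial line, 3.4 mm wide, on the collar: point at 35.5 mm radius on the collar's top face (machine's +x side), 135 mm above the bench.
- clamp_collar: Fixed aluminium clamp collar right below the depth ring: diameter 80 mm, 105 to 135 mm high, with two thin ears (26 x 22 mm) around the lever's pivot on the machine's -y side. Not to be touched. Origin as the beveller's.
- guide_ring: Fixed steel guide ring right above the depth ring, diameter 48 mm, 154 to 168 mm high, with the brass cutter on it (up to 180 mm). Not to be touched. Origin as the beveller's.
- lock_lever (a joint): Orange quick-release lever, rad: 0 locked (lever points to the machine's -x, its start, 0 to 0.05), grows counter-clockwise seen from above as it swings outward, 1.5 fully open (points to -y), with stops at both ends. Friction about 0.10 N m, stays where it is left.
- lever_pivot (a point): Vertical pivot axis of the lever, at the lever's mid height: 52 mm to the machine's -y side of the ring axis, 120.5 mm above the bench.
- lever_end (a point): Centre of the lever's rounded end (18 mm wide), 92 mm from the pivot. The arm is straight, 12 mm wide and 14 mm high (113.5 to 127.5 mm above the bench).
- rack: Fixed plate rack: grey floor 150 x 160 mm, 8 mm thick; blue backstop, its face at x = 45 mm looking to -x, y from -30 to 65 mm, 66 mm high over the floor; blue side fence, its face at y = 55 mm looking to -y, x from -30 to 55 mm, 45 mm high; blue front lip, x from -7.5 to 0.5 mm, y from -30 to 55 mm, 34 mm high. Open at -y. Origin: centre of the underside; x points to the backstop, y to the fence.
- rack_corner (a point): Inner corner of the rack on its floor, where backstop face and fence face meet; axes as the rack's.
- plate_1: Aluminium test plate 8 x 90 x 64 mm (thickness x, width y, height z), about 0.125 kg, number 1 of four counted from the backstop. Origin: centre of its lower 8 x 90 mm face; z up along its height. Starts foot towards the backstop, leaning 0.30 rad away from it, the row resting on the front lip; its side edge 6 to 24 mm short of the fence.
- plate_2: Aluminium test plate 8 x 90 x 64 mm (thickness x, width y, height z), about 0.125 kg, number 2 of four counted from the backstop. Origin: centre of its lower 8 x 90 mm face; z up along its height. Starts foot towards the backstop, leaning 0.30 rad away from it, the row resting on the front lip; its side edge 6 to 24 mm short of the fence.
- plate_3: Aluminium test plate 8 x 90 x 64 mm (thickness x, width y, height z), about 0.125 kg, number 3 of four counted from the backstop. Origin: centre of its lower 8 x 90 mm face; z up along its height. Starts foot towards the backstop, leaning 0.30 rad away from it, the row resting on the front lip; its side edge 6 to 24 mm short of the fence.
- plate_4: Aluminium test plate 8 x 90 x 64 mm (thickness x, width y, height z), about 0.125 kg, number 4 of four counted from the backstop. Origin: centre of its lower 8 x 90 mm face; z up along its height. Starts foot towards the backstop, leaning 0.30 rad away from it, the row resting on the front lip; its side edge 6 to 24 mm short of the fence.
- hammer: Hammer, 280 mm long, lying beyond the machine and the rack; leave alone. Origin at its middle.
- flat_brush: Flat brush with a wooden handle, 200 mm long, lying to the left of the work; leave alone. Origin at its middle.
- paste_tin: Dark tin with a red cap, diameter 64 mm, 75 mm high, to the right of the work; leave alone. Origin: centre of its underside.
Not all that is in view belongs to the job. Leave any blue or purple look-alike of the plate_4 alone.

How it is judged:
By the outcome, as a careful person would: the job done as asked, in the order asked, and still so for the second after the job is handed in, with the robot touching nothing.
It also fails if it takes over 72 s, if anything falls off the work surface, if the arm or the gripper's body presses on something with over 40 N, if the wrist force passes 120 N, or if a joint passes its speed limit or range.

ROBOT

A 6-joint arm with a two-finger parallel gripper is mounted at the origin on the work surface. World frame = base frame: x ahead of the robot, y to its left, z up, the work surface at z = 0. Lengths are in m, angles in rad, forces in N, time in s.
With the tool pointing down it reaches from about 0.375 to 0.975 m from the base axis. Payload 3.8 kg.
Tool frame: the origin (TCP) lies at the very end of the fingers, on their centre line; the grasp point (between the pads) lies hold_point_z behind it (hold_point_z is the distance from the TCP to the grasp point, in m); x points along the fingers, y is the direction in which the jaws open and shut, and the axes are right-handed (so a half turn about x gives the same grasp; the last joint's range is limited). The gripper opens to 85 mm and grips with 20 to 120 N. Pads are 22 mm wide; open, the fingers measure 114 mm over their backs; the gripper's body (76 mm by 85 mm) begins 54 mm behind the grasp point. The pads swing forward as they close: fully open they stand 13 mm farther back than shut.
Start: joints at [1.248, 0.264, 1.604, -0, 1.274, -0.037], TCP at [0.19, 0.648, 0.231] pointing down, gripper open.
Joint ranges: [-2.63, 2.63], [-0.94, 2.18], [0.31, 2.57], [-1.31, 4.45], [0, 2.66], [-2.55, 2.55]. Speed limits (rad/s): [2.57, 2.57, 3.14, 3.14, 3.14, 3.14].

INTERFACE

Orientations are given as a unit quaternion [x, y, z, w].
In Python, from cell import * gives the robot as it stands.
- The arm moves only by the tool servo_tool, never from a script. Its argument "series" is a list that holds one entry, the list of rows, each a list of 7 numbers: the shift along the tool's x, y, z in mm, then the turn, a rotation vector about the tool's x, y, z in degrees, then the gripper command: -1 is fully open, 1 is shut, values between are in proportion. In form: [[[x, y, z, rx, ry, rz, fingers], ...]]. A call has exactly 8 rows; each row shifts and turns the pose as measured when the row begins, along the tool's axes as they then stand; what a row does not reach is not made up. A row lasts 1/8 s, in which the tool goes at most 62.5 mm and 10.7 degrees, less where a joint would pass 70% of its speed; a pose out of reach is approached as far as the arm can. A call with a gripper value outside its range is refused whole. The fingers move at their own pace and stop on an object; "newtons" is the grip in N (left out, the last holds). Time passes only in rows, so rows that do not move let the fingers close, or fill a call up. It gives the time, the measured TCP pose, the force and the opening at its end, in the units of the state.
- read_state(): the state, without advancing time (a new reading comes with each control period).
- read_camera(name): name is "side" or "top" or "wrist"; returns a dict with "image" (420x560x3 uint8, blue, green, red), "depth" (420x560 float32, m along the optical axis (not along the pixel's ray), 0 where there is no reading), "fx", "fy", "cx", "cy" (pixels), "R" (3x3) and "t" (3): a world point X has camera coordinates R X + t; the wrist camera has in their place "tool_from_camera" (4x4, takes a point from camera to tool coordinates, whose origin is the TCP and whose axes are the tool frame's). Camera axes: x right, y down, z forward; pixel columns grow to the right and rows downward; lengths in m; the calibration is good to about 2 mm. A picture is of the moment at which its call begins: read the wrist's pose just before it.
- job_done(): hands the job in, once; it reports no verdict.
The state is a dict: "t": time; "qpos": joint angles; "joint_vel": joint speeds; "effort": joint torques, N m; "eef_pos": TCP position; "ee_rot": TCP orientation; "force": force on the tool from outside, world axes, zero at the start; "ft_torque": the same for the moment, N m; "grip_width": finger opening in m.
Only numpy, scipy, OpenCV 4.12 (cv2) and the standard library are available. Lean on these libraries where they do the work, as an engineer would, in place of code of your own. Each camera call takes 0.05 s, during which the arm holds its last target.

## Working session

There is one attempt and no reset: what is moved stays moved. The work goes in short steps, Python scripts to look and compute and a tool call to move; the robot and the scene stay as the last step left them, time stands still between calls to the robot, and variables do not carry over. Pictures are saved under pics/ and viewed, and the job is handed in when it is done.

Besides the shell and the picture viewer there is one more tool, called after ">>>" as name(argument=value, ...), one argument or row to a line, values as JSON. servo_tool: Moves the arm, as the interface text tells. Its arguments: {"type":"object","properties":{"series":{"type":"array"},"newtons":{"type":"number"}},"required":["series"]}

```bash
ls; mkdir -p pics; python3 - <<'E'
from cell import *
import cv2,pickle
s=read_state(); print(s)
for n in ["side","top","wrist"]:
    c=read_camera(n); cv2.imwrite(f"pics/{n}0.png",c["image"]); pickle.dump(c,open(f"{n}0.pkl","wb"))
    print(n,c["fx"],c["cx"],c["cy"],c.get("R"),c.get("t"),c.get("tool_from_camera"))
import cell; print([x for x in dir(cell) if x[0]!='_'])
E
```

```text
pics
{'t': 0.0, 'qpos': array([ 1.24808904e+00,  2.64759326e-01,  1.60537712e+00, -2.97625532e-06,
        1.27371714e+00, -3.68964662e-02]), 'joint_vel': array([-0.00088949, -0.00115438, -0.00160423,  0.00242749, -0.00174083,
       -0.00131253]), 'effort': array([ 9.56740660e-04, -5.15123820e+01, -3.67306387e+01,  1.76112517e-04,
        1.30107970e-02,  1.22873551e-06]), 'eef_pos': array([0.19007247, 0.6469164 , 0.2299562 ]), 'ee_rot': array([ 0.09991877,  0.70004037, -0.10149208,  0.69975644]), 'force': array([0.03273606, 0.55912087, 0.04146648]), 'ft_torque': array([-0.04113026, -0.00109154, -0.00963677]), 'grip_width': 0.08554453195383645}
side 398.40646163427067 281.31187023629695 212.9829499487103 [[ 0.99679544 -0.07785763  0.01835841]
 [-0.02231709 -0.49106055 -0.87083953]
 [ 0.07681659  0.86763917 -0.49122448]] [-0.59940501  0.13477723  1.10719374] None
top 507.77618738236714 284.91155775176304 210.03992047907258 [[ 0.02490743 -0.99966272  0.00735323]
 [-0.99760869 -0.02532928 -0.06430649]
 [ 0.06447105 -0.00573394 -0.9979031 ]] [-0.02145824  0.58275077  1.1942989 ] None
wrist 332.5296307848026 281.4907469507725 204.91544734502816 None None [[-1.02368299e-03 -2.94970180e-01  9.55505910e-01 -1.43445993e-01]
 [ 9.99999454e-01 -5.02429328e-04  9.16248400e-04 -8.38450841e-06]
 [ 2.09808237e-04  9.55506327e-01  2.94970534e-01 -7.57118985e-02]
 [ 0.00000000e+00  0.00000000e+00  0.00000000e+00  1.00000000e+00]]
['MotionError', 'hold_point_z', 'job_done', 'read_camera', 'read_state']
```

View pics/side0.png

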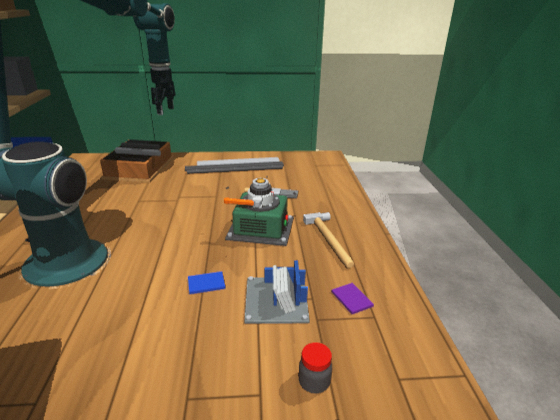

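View pics/top0.png

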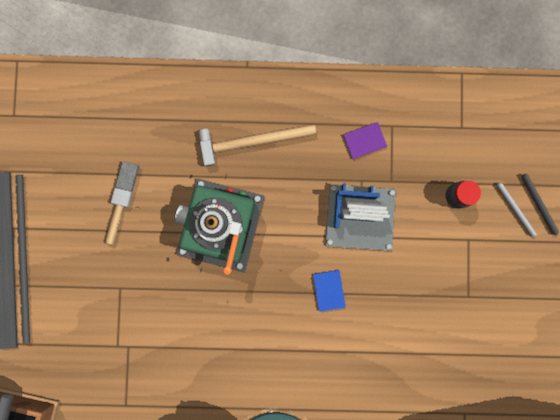

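View pics/wrist0.png

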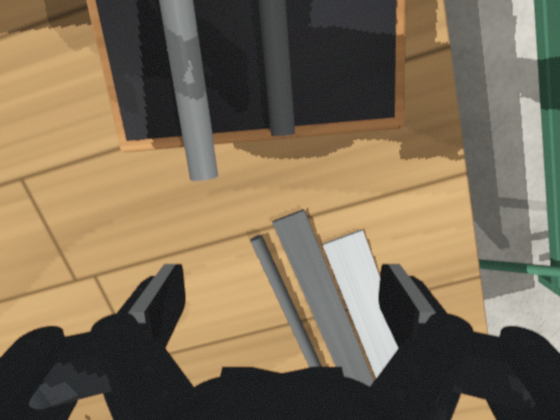

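```bash
cat > h.py <<'E'
import numpy as np,cv2,pickle
from scipy.spatial.transform import Rotation as Rn
def world(c,u,v,d=None):
    u=np.asarray(u,float);v=np.asarray(v,float)
    if d is None: d=c["depth"][v.astype(int),u.astype(int)]
    p=np.stack([(u-c["cx"])/c["fx"]*d,(v-c["cy"])/c["fy"]*d,d],-1)
    return (p-c["t"])@c["R"]
def atz(c,u,v,z):
    r=np.array([(u-c["cx"])/c["fx"],(v-c["cy"])/c["fy"],1.])@c["R"]
    o=-c["R"].T@c["t"]
    return o+r*(z-o[2])/r[2]
def proj(c,X):
    p=np.asarray(X)@c["R"].T+c["t"]
    return np.stack([c["fx"]*p[...,0]/p[...,2]+c["cx"],c["fy"]*p[...,1]/p[...,2]+c["cy"]],-1)
def wristify(c,s):
    T=c["tool_from_camera"];Rw=Rn.from_quat(s["ee_rot"]).as_matrix()
    Rwc=Rw@T[:3,:3]; tw=Rw@T[:3,3]+s["eef_pos"]
    c["R"]=Rwc.T; c["t"]=-Rwc.T@tw; return c
E
python3 - <<'E'
from h import *
c=pickle.load(open("top0.pkl","rb"));i=c["image"]
a=cv2.resize(i[170:285,165:275],None,fx=5,fy=5,interpolation=cv2.INTER_CUBIC);cv2.imwrite("pics/a.png",a)
a=cv2.resize(i[175:260,315:405],None,fx=6.5,fy=6.5,interpolation=cv2.INTER_CUBIC);cv2.imwrite("pics/b.png",a)
# foot plate corners z~0.006?, rack
for u,v in [(201,181),(264,197),(243,271),(179,254)]: print(atz(c,u,v,0.008))
for u,v in [(331,184),(395,189),(391,250),(327,246)]: print(atz(c,u,v,0.008))
P=world(c,*np.meshgrid(np.arange(170,275),np.arange(175,275)))
m=(P[...,2]>.170)&(P[...,2]<.2); print(m.sum(),np.median(P[m],0),P[m].min(0),P[m].max(0))
m=(P[...,2]>.150)&(P[...,2]<.17);print(m.sum(),np.median(P[m],0))
E
```

```text
[0.64895695 0.19760013 0.008     ]
[0.6140557 0.0443856 0.008    ]
[0.43527795 0.08966416 0.008     ]
[0.47196929 0.24393418 0.008     ]
[ 0.64976802 -0.11679407  0.008     ]
[ 0.6415946  -0.27201605  0.008     ]
[ 0.49412032 -0.2640072   0.008     ]
[ 0.49987851 -0.11004049  0.008     ]
119 [0.54276527 0.14530242 0.17184964] [0.52344734 0.12657562 0.17002133] [0.56338611 0.17033519 0.18023765]
564 [0.5432862  0.14737073 0.16355397]
```

View pics/a.png

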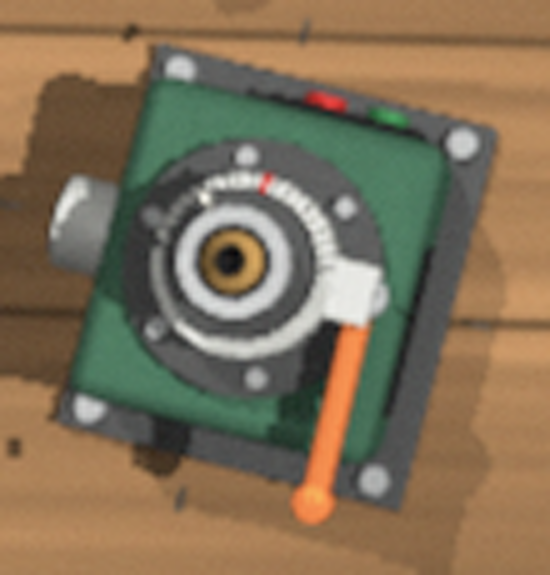

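View pics/b.png

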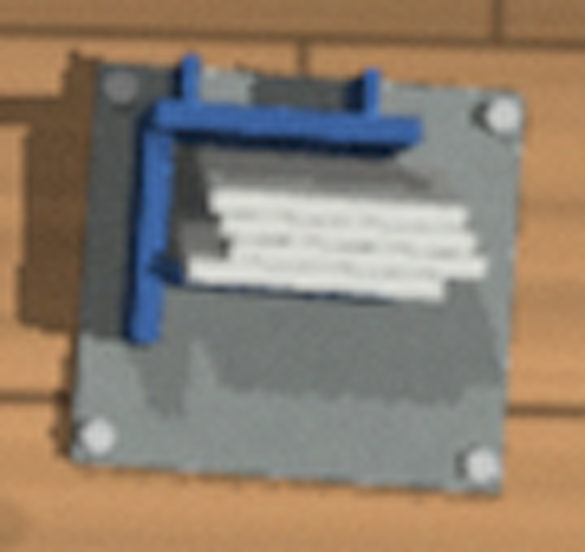

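```bash
cat >> h.py <<'E'
from scipy.linalg import logm,expm
def T(s):
    M=np.eye(4);M[:3,:3]=Rn.from_quat(s["ee_rot"]).as_matrix();M[:3,3]=s["eef_pos"];return M
def down(yaw,p):
    # tool x down; tool y (jaw dir) at world angle yaw
    M=np.eye(4);y=np.array([np.cos(yaw),np.sin(yaw),0]);x=np.array([0,0,-1.])
    M[:3,:3]=np.stack([x,y,np.cross(x,y)],1);M[:3,3]=p;return M
def plan(A,B,n):
    L=np.real(logm(np.linalg.inv(A)@B))/n;D=expm(L)
    rv=np.degrees(Rn.from_matrix(D[:3,:3]).as_rotvec())
    return n,np.round(np.r_[D[:3,3]*1000,rv],2)
E
python3 - <<'E'
from h import *
from cell import *
print(hold_point_z)
c=pickle.load(open("top0.pkl","rb"))
cu=lambda x,y:(165+(x+.5)/5-.5,170+(y+.5)/5-.5)
ctr=atz(c,*cu(232,259),.18);red=atz(c,*cu(266,183),.135);wh=atz(c,*cu(206,197),.1525);end=atz(c,*cu(313,503),.1275)
print(ctr,red,wh,end)
for p in (red,wh):
    d=p-ctr;print(np.hypot(*d[:2]),np.arctan2(d[1],d[0]))
yaw=-.25
R=np.array([[np.cos(yaw),-np.sin(yaw)],[np.sin(yaw),np.cos(yaw)]])
print("end in machine",(end-ctr)[:2]@R)
s=read_state();M=T(s);print(M[:3,:3],np.arctan2(M[1,1],M[0,1]))
for n in (8,12,16):
  for yw in (M[1,1]*0+np.arctan2(M[1,1],M[0,1]),-.25+np.pi/2,):
    print(yw,plan(M,down(yw,[ctr[0],ctr[1],.25]),n))
E
```

```text
0.0187
[0.54530843 0.14618784 0.18      ] [0.58022796 0.13891453 0.135     ] [0.5724189  0.16194243 0.1525    ] [0.44296926 0.11500017 0.1275    ]
0.03566895718395341 -0.20535176468822675
0.03135577315519009 0.5264254884114032
end in machine [-0.09144174 -0.05553724]
[[-5.17311144e-04  2.81907882e-01  9.59441337e-01]
 [-1.68930884e-03  9.59439850e-01 -2.81908356e-01]
 [-9.99998439e-01 -1.76662707e-03 -2.00994485e-05]] 1.2850138042353094
1.2850138042353094 (8, array([-2.420e+00, -4.756e+01,  6.025e+01, -0.000e+00, -0.000e+00,
        1.000e-02]))
1.3207963267948966 (8, array([-2.42e+00, -4.85e+01,  5.95e+01, -2.60e-01, -0.00e+00,  1.00e-02]))
1.2850138042353094 (12, array([-1.620e+00, -3.170e+01,  4.016e+01, -0.000e+00, -0.000e+00,
        1.000e-02]))
1.3207963267948966 (12, array([-1.620e+00, -3.236e+01,  3.964e+01, -1.700e-01, -0.000e+00,
        1.000e-02]))
1.2850138042353094 (16, array([-1.210e+00, -2.378e+01,  3.012e+01, -0.000e+00, -0.000e+00,
        1.000e-02]))
1.3207963267948966 (16, array([-1.210e+00, -2.428e+01,  2.972e+01, -1.300e-01, -0.000e+00,
        1.000e-02]))
```

>>> servo_tool(
  series=[
    [[-2, -25, 31, 0, 0, 0, 1], [-2, -30, 38, 0, 0, 0, 1], [-2, -30, 38, 0, 0, 0, 1], [-2, -30, 38, 0, 0, 0, 1], [-2, -30, 38, 0, 0, 0, 1], [-2, -30, 38, 0, 0, 0, 1], [-2, -30, 38, 0, 0, 0, 1], [-2, -30, 38, 0, 0, 0, 1]],
  ],
  newtons=40,
)

```text
t: 1.15
eef_pos: [0.4123, 0.3304, 0.2435]
ee_rot: [0.096, 0.701, -0.1, 0.7]
force: [0.8, 0.5, -0.6]
grip_width: -0.0002
```

```bash
python3 - <<'E'
from h import *
from cell import *
s=read_state();M=T(s);print(s["t"],M[:3,3],s["grip_width"],s["qpos"])
print(plan(M,down(-.25+np.pi/2,[.5453,.1462,.25]),8))
E
```

```text
1.15 [0.41225644 0.33042588 0.24350946] -0.00021064553821356798 [ 0.63032141 -0.01891653  1.89683267 -0.0028772   1.26887659 -0.66104917]
(8, array([-7.700e-01, -1.785e+01,  2.210e+01, -2.000e-01, -1.000e-02,
        4.000e-02]))
```

>>> servo_tool(
  series=[
    [[-1, -21, 26, -0.3, 0, 0, 1], [-1, -21, 26, -0.3, 0, 0, 1], [-1, -21, 26, -0.3, 0, 0, 1], [-1, -21, 26, -0.3, 0, 0, 1], [-1, -21, 26, -0.2, 0, 0, 1], [-1, -20, 25, -0.2, 0, 0, 1], [0, -15, 18, 0, 0, 0, 1], [0, 0, 0, 0, 0, 0, 1]],
  ],
)

```text
t: 2.15
eef_pos: [0.5461, 0.1396, 0.2481]
ee_rot: [0.088, 0.703, -0.093, 0.7]
force: [-0.2, 0.5, -0.1]
grip_width: 0.0002
```

```bash
python3 - <<'E'
from h import *
from cell import *
s=read_state();M=T(s);print(s["t"],M[:3,3],s["grip_width"],s["qpos"])
c=wristify(read_camera("wrist"),s);pickle.dump(c,open("w1.pkl","wb"))
cv2.imwrite("pics/w1.png",c["image"])
E
```

```text
2.15 [0.54614288 0.139581   0.24812957] 0.00016212107234524645 [ 0.20930969  0.04817462  1.82026931 -0.00554081  1.27983424 -1.10443451]
```

View pics/w1.png

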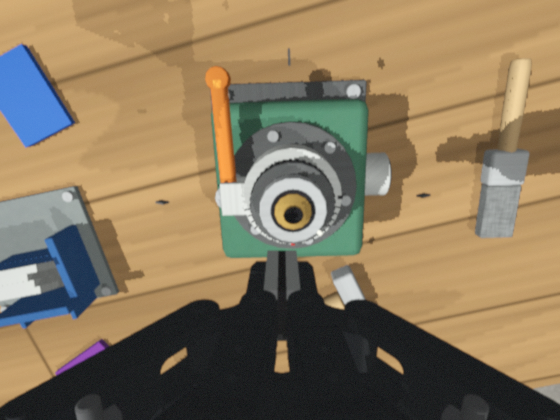

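```bash
python3 - <<'E'
from h import *
c=pickle.load(open("w1.pkl","rb"));i=c["image"]
cv2.imwrite("pics/w1c.png",cv2.resize(i[110:280,200:400],None,fx=4,fy=3.5,interpolation=cv2.INTER_CUBIC))
for z,n in((.18,"cut"),(.135,"red"),(.1525,"wh")): print(n,proj(c,[.5453,.1462,z]))
print(proj(c,[.5802,.1389,.135]),proj(c,[.5724,.1619,.1525]),proj(c,[.4430,.115,.1275]))
E
```

```text
cut [291.17416207 216.50034866]
red [289.98918271 198.28179793]
wh [290.40154083 204.62162759]
[291.78511896 239.39575716] [318.76223623 232.28140894] [215.49603039  77.78038814]
```

View pics/w1c.png

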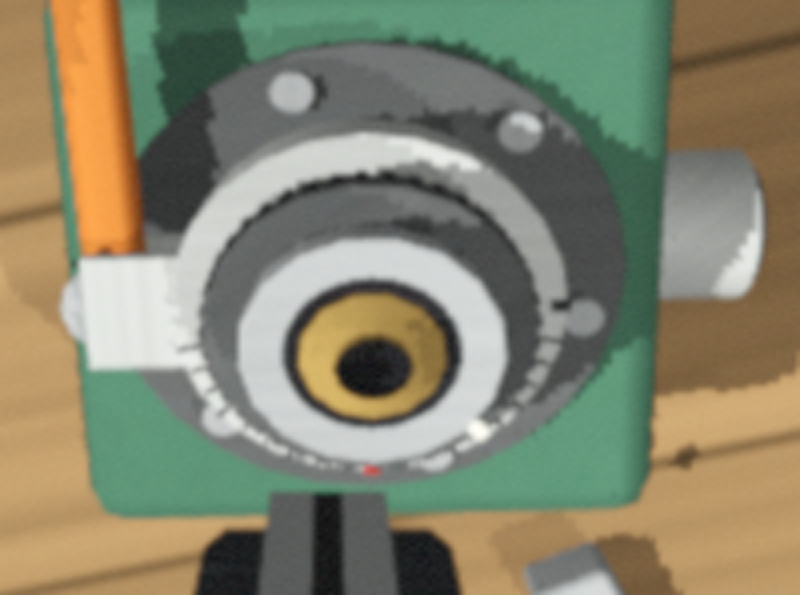

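```bash
python3 - <<'E'
from h import *
c=pickle.load(open("w1.pkl","rb"))
ctr=atz(c,293.1,212.4,.18)
red=atz(c,292.9,243.9,.135);wh=atz(c,319.1,232.4,.1525);end=atz(c,217,78,.1275)
print(ctr,red,wh,end)
for p in (red,wh):
    d=p-ctr;print(np.hypot(*d[:2]),np.arctan2(d[1],d[0]))
# circle fit by depth: guide ring top
t=pickle.load(open("top0.pkl","rb"))
for cc in (c,t):
  uu,vv=np.meshgrid(np.arange(560),np.arange(420));P=world(cc,uu,vv)
  near=np.hypot(P[...,0]-.545,P[...,1]-.146)<.075
  for lo,hi,e in((.163,.172,.024),(.175,.185,.01),(.146,.156,.03),(.131,.138,.038),(.1,.107,.05)):
    m=near&(P[...,2]>lo)&(P[...,2]<hi);q=P[m]
    if m.sum()>20:
      (x,y),r=cv2.minEnclosingCircle(q[:,:2].astype(np.float32)*1000);print(lo,m.sum(),round(x,1),round(y,1),round(r,1),q[:,:2].mean(0))
  # housing top rect
  m=(np.hypot(P[...,0]-.545,P[...,1]-.146)<.12)&(P[...,2]>.088)&(P[...,2]<.099)
  g=cc["image"].astype(int);m&=(g[...,1]>g[...,2]+15)
  print("rect",m.sum(),cv2.minAreaRect(P[m][:,:2].astype(np.float32)*1000))
E
```

```text
[0.542807   0.14816038 0.18      ] [0.58438121 0.1388097  0.135     ] [0.57256085 0.16213032 0.1525    ] [0.44343037 0.11603848 0.1275    ]
0.0426127948146759 -0.22123381347595572
0.03287021179713808 0.4389653347457619
0.163 2879 544.6 147.5 23.9 [0.54332375 0.14791545]
0.175 208 544.1 147.5 10.2 [0.54267907 0.14803638]
0.146 2027 545.0 147.7 32.8 [0.53534946 0.14941644]
0.131 2543 543.2 137.1 51.0 [0.53034266 0.13631246]
0.1 3989 544.8 147.7 57.9 [0.52869136 0.15820305]
rect 8128 ((544.0413818359375, 147.86663818359375), (137.853515625, 147.1240692138672), 77.17881774902344)
0.163 349 543.8 148.3 23.8 [0.54369002 0.14800522]
0.146 309 543.8 148.6 32.7 [0.54384791 0.14636618]
0.131 395 532.4 138.5 54.6 [0.53984944 0.13355623]
0.1 710 547.9 138.2 69.4 [0.54536972 0.15098085]
rect 1558 ((544.070556640625, 146.79037475585938), (137.2786407470703, 147.30899047851562), 77.04570770263672)
```

```bash
cat >> h.py <<'E'
C=np.array([.5443,.1477]);YM=-.225
def m2w(p,C=C,y=YM):
    c,s=np.cos(y),np.sin(y);return C+np.array([[c,-s],[s,c]])@np.asarray(p)
def w2m(p,C=C,y=YM):
    c,s=np.cos(y),np.sin(y);return np.array([[c,s],[-s,c]])@(np.asarray(p)[:2]-C)
def tgt(mx,my,z,dyaw=0): return down(YM+np.pi/2+dyaw,np.r_[m2w([mx/1000,my/1000]),z/1000])
E
python3 - <<'E'
from h import *
from cell import *
s=read_state();M=T(s);print(w2m(M[:3,3])*1000)
print(plan(M,tgt(-80,-20,200),4))
print(plan(M,tgt(-80,-20,108),8))
P=np.array([0,-52.])
pts=[np.array([-80,-20])]
for a in np.r_[np.linspace(0,1.58,12)]:
    u=np.array([np.cos(np.pi+a),np.sin(np.pi+a)]);b=np.array([u[1],-u[0]])
    pts.append(P+75*u+(6+11*abs(b[0])+14.5*abs(b[1]))*b); 
pts=np.array(pts);print(np.round(np.c_[pts[1:],np.diff(pts,axis=0)],1))
E
```

```text
[ 2.90977434 -6.93992318]
(4, array([ 12.08,  -3.59, -20.63,  -0.43,  -0.06,   0.11]))
(8, array([ 17.54,  -1.73, -10.29,  -0.21,  -0.03,   0.05]))
[[ -75.   -31.5    5.   -11.5]
 [ -77.4  -41.    -2.4   -9.5]
 [ -78.4  -51.2   -1.1  -10.1]
 [ -78.1  -61.7    0.4  -10.6]
 [ -76.1  -72.5    2.   -10.8]
 [ -72.4  -83.2    3.7  -10.7]
 [ -66.9  -93.4    5.5  -10.3]
 [ -59.6 -103.     7.2   -9.5]
 [ -50.7 -111.4    8.9   -8.5]
 [ -40.4 -118.5   10.4   -7. ]
 [ -28.7 -123.8   11.6   -5.3]
 [ -16.4 -127.2   12.3   -3.4]]
```

>>> servo_tool(
  series=[
    [[0, -3, -21, -0.5, 0, 0, 1], [0, -3, -21, -0.5, 0, 0, 1], [10, -3, -21, -0.5, 0, 0, 1], [25, -3, -20, -0.2, 0, 0, 1], [35, 0, 0, 0, 0, 0, 1], [35, 0, 0, 0, 0, 0, 1], [25, 0, 0, 0, 0, 0, 1], [8, 0, 0, 0, 0, 0, 1]],
  ],
)

```text
t: 3.2
eef_pos: [0.4534, 0.1554, 0.1077]
ee_rot: [0.076, 0.705, -0.077, 0.701]
force: [-0.9, -0.4, 0.3]
grip_width: 0.0005
```

```bash
python3 - <<'E'
from h import *
from cell import *
s=read_state();M=T(s);print(s["t"],w2m(M[:3,3])*1000,M[2,3],s["force"])
print(plan(M,tgt(-80,-20,108),1))
c=wristify(read_camera("wrist"),s);pickle.dump(c,open("w2.pkl","wb"))
cv2.imwrite("pics/w2.png",c["image"])
E
```

```text
3.2 [-90.28838644 -12.755006  ] 0.10772022846150978 [-0.92553431 -0.35806842  0.32633385]
(1, array([-0.31, -7.33, 10.23,  0.48, -0.29,  0.17]))
```

View pics/w2.png

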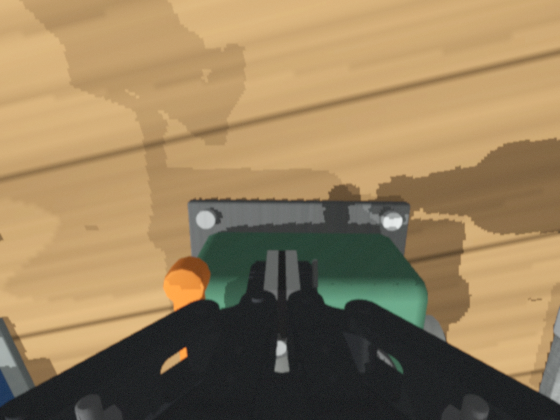

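>>> servo_tool(
  series=[
    [[0, -8, 8, 0.4, 0, 0, 1], [0, -12, 2, 0, 0, 0, 1], [0, -12, 0, 0, 0, 0, 1], [0, -12, 0, 0, 0, 0, 1], [0, -12, 2, 0, 0, 0, 1], [0, -11, 4, 0, 0, 0, 1], [0, -11, 6, 0, 0, 0, 1], [0, -8, 6, 0, 0, 0, 1]],
  ],
)

```text
t: 4.25
eef_pos: [0.4649, 0.0606, 0.1118]
ee_rot: [0.08, 0.702, -0.079, 0.703]
force: [0.3, 2.8, 0.3]
grip_width: 0.0002
```

```bash
python3 - <<'E'
from h import *
from cell import *
s=read_state();M=T(s);print(s["t"],w2m(M[:3,3])*1000,M[2,3],s["force"])
E
```

```text
4.25 [ -57.9420329  -102.58771024] 0.11180835647042162 [0.3047726  2.76665232 0.25154238]
```

>>> servo_tool(
  series=[
    [[1, -8, 9, 0, 0, 0, 1], [1, -7, 10, 0, 0, 0, 1], [1, -5, 11, 0, 0, 0, 1], [0, -4, 11, 0, 0, 0, 1], [0, -2, 6, 0, 0, 0, 1], [0, 0, 6, 0, 0, 0, 1], [0, 0, 6, 0, 0, 0, 1], [0, 0, 6, 0, 0, 0, 1]],
  ],
)

```text
t: 5.25
eef_pos: [0.4935, 0.0263, 0.1026]
ee_rot: [0.084, 0.73, -0.077, 0.674]
force: [-18.9, 5.7, 17.7]
grip_width: 0.0001
```

```bash
python3 - <<'E'
from h import *
from cell import *
s=read_state();M=T(s);print(s["t"],w2m(M[:3,3])*1000,M[2,3],s["force"])
c=read_camera("top");pickle.dump(c,open("t1.pkl","wb"))
i=c["image"];cv2.imwrite("pics/t1.png",cv2.resize(i[160:285,165:295],None,fx=5,fy=4.5,interpolation=cv2.INTER_CUBIC))
E
```

```text
5.25 [ -22.43364054 -129.65639568] 0.10262556658205253 [-18.87931314   5.66958235  17.71403252]
```

View pics/t1.png

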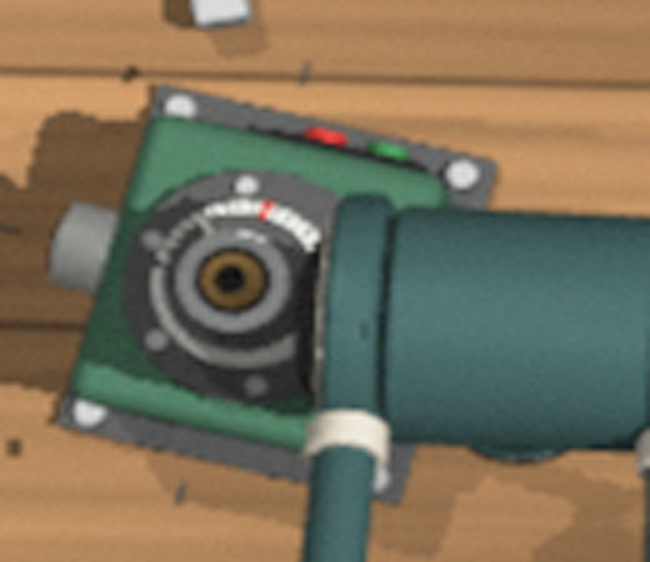

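>>> servo_tool(
  series=[
    [[0, 0, -15, 0, 0, 0, 1], [-30, 0, -8, 0, 0, 0, 1], [-45, 0, 0, 0, 0, 0, 1], [-45, 15, 0, 0, 0, 0, 0], [-10, 30, 0, 0, 0, 0, -1], [0, 40, 10, 0, 0, 0, -1], [0, 30, 10, 0, 0, 0, -1], [0, 0, 0, 0, 0, 0, -1]],
  ],
)

```text
t: 6.3
eef_pos: [0.5307, 0.1368, 0.236]
ee_rot: [0.083, 0.728, -0.078, 0.676]
force: [-0.1, -0.8, 0.7]
grip_width: 0.0848
```

```bash
python3 - <<'E'
from h import *
from cell import *
s=read_state();M=T(s);print(s["t"],w2m(M[:3,3])*1000,M[2,3],s["force"],s["grip_width"],s["qpos"])
print(M[:3,0],np.arctan2(M[1,1],M[0,1])-YM-np.pi/2)
for z in (210,):print(plan(M,tgt(0,0,z,.35),8))
c=wristify(read_camera("wrist"),s);pickle.dump(c,open("w3.pkl","wb"))
cv2.imwrite("pics/w3.png",c["image"])
E
```

```text
6.3 [-10.82467284 -13.65084471] 0.23604936108225846 [-0.1192399  -0.83762066  0.70315667] 0.08477075490856291 [ 0.18908926  0.06536245  1.82625704  0.02887174  1.31731324 -1.16113212]
[-0.07121758  0.01482309 -0.99735066] -0.003694883580288799
(8, array([ 3.19,  1.48,  1.74, -2.53, -0.52, -0.08]))
```

View pics/w3.png

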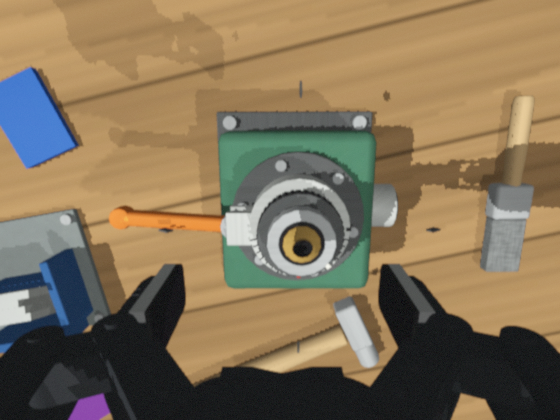

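```bash
python3 - <<'E'
from h import *
for f in("w3.pkl","w1.pkl"):
  c=pickle.load(open(f,"rb"));TC=c["tool_from_camera"]
  uu,vv=np.meshgrid(np.arange(560),np.arange(420));d=c["depth"]
  p=np.stack([(uu-c["cx"])/c["fx"]*d,(vv-c["cy"])/c["fy"]*d,d],-1)@TC[:3,:3].T+TC[:3,3]
  m=(d>.05)&(d<.19)&(vv>240)
  q=p[m];q=q[(np.abs(q[:,2])<.02)]
  print(f,m.sum(),np.percentile(q,[0.1,1,50,99,99.9],axis=0))
  for x0,x1 in((-.015,0.005),(-.03,-.015),(-.045,-.03),(-.06,-.045),(-.08,-.06)):
    k=q[(q[:,0]>x0)&(q[:,0]<x1)]
    if len(k): print(x0,len(k),"y",k[:,1].min(),k[:,1].max(),"absmin",np.abs(k[:,1]).min(),"z",k[:,2].min(),k[:,2].max())
E
```

```text
w3.pkl 46225 [[-0.09606976 -0.07338171 -0.01994215]
 [-0.09451713 -0.07001949 -0.01941254]
 [-0.07375674 -0.00054692 -0.01177664]
 [-0.01968825  0.06999169  0.00874182]
 [-0.01494269  0.07349929  0.01095902]]
-0.015 49 y -0.043053238991233506 0.0432248569997399 absmin 0.04225712787977858 z -0.009197748675574893 0.008067786916715197
-0.03 1891 y -0.056202996628588416 0.05632249737754113 absmin 0.041778090380285175 z -0.012692382334689153 0.010653232064417317
-0.045 2931 y -0.05681150192259178 0.056748586606862335 absmin 0.04157678382868255 z -0.012839446450270728 0.010746417772906414
-0.06 2898 y -0.07008279829584381 0.0715071559353872 absmin 0.04177334235500415 z -0.015064700000698664 0.00521798046703538
-0.08 21429 y -0.07479628249739499 0.07447881485362125 absmin 4.217383139408481e-05 z -0.019020117176135505 0.012045708879143482
w1.pkl 48972 [[-9.62464851e-02 -6.00294206e-02 -1.99594824e-02]
 [-9.47150337e-02 -5.59936703e-02 -1.96587475e-02]
 [-7.47321205e-02 -6.41485836e-05 -1.22494186e-02]
 [-1.43838807e-02  5.56887205e-02  7.42752927e-03]
 [-6.30535713e-03  5.98341098e-02  9.09488892e-03]]
-0.015 521 y -0.013410540255259833 0.013692307560263803 absmin 9.058244519009797e-05 z -0.012412873171829264 -0.006700373348932753
-0.03 1172 y -0.013514355874411339 0.013715974751698536 absmin 8.464815309267959e-05 z -0.01244349830489394 -0.006442899440342903
-0.045 1585 y -0.021205421922234274 0.0213239224595746 absmin 8.105773189643367e-05 z -0.014675169277329154 0.011914332038880468
-0.06 9029 y -0.04069324877106794 0.040849766575735434 absmin 0.0015056364479009044 z -0.015019287627242618 0.012106908231381455
-0.08 18607 y -0.05664096662080203 0.057082088356737545 absmin 6.53488932707142e-05 z -0.0189893655556702 0.008670060811811264
```

>>> servo_tool(
  series=[
    [[3, 3, 3, -5, -1, 0, -1], [3, 3, 3, -5, -1, 0, -1], [3, 3, 3, -5, -1, 0, -1], [3, 3, 3, -5, -1, 0, -1], [10, 0, 0, 0, 0, 0, -1], [5, 0, 0, 0, 0, 0, -1], [0, 0, 0, 0, 0, 0, -1], [0, 0, 0, 0, 0, 0, -1]],
  ],
)

```text
t: 7.35
eef_pos: [0.5405, 0.1396, 0.2053]
ee_rot: [-0.041, 0.707, 0.045, 0.705]
force: [0.0, -0.7, -0.3]
grip_width: 0.0856
```

```bash
cat > st.py <<'E'
from h import *
from cell import *
def st():
    s=read_state();M=T(s);print("t",s["t"],"mach",np.round(w2m(M[:3,3])*1000,1),"z",round(M[2,3]*1000,1),"F",np.round(s["force"],1),"grip",round(s["grip_width"]*1000,1),"ax",np.round(M[:3,0],3),"dyaw",round(np.arctan2(M[1,1],M[0,1])-YM-np.pi/2,3),"q6",round(s["qpos"][5],2))
    return s,M
E
python3 - <<'E'
from st import *
s,M=st()
print(plan(M,tgt(0,0,134,.35),8),plan(M,tgt(0,0,M[2,3]*1e3,.35),1))
c=wristify(read_camera("wrist"),s);pickle.dump(c,open("w4.pkl","wb"))
cv2.imwrite("pics/w4.png",c["image"])
ctr=(.5443,.1477)
uu,vv=np.meshgrid(np.arange(560),np.arange(420));P=world(c,uu,vv)
near=np.hypot(P[...,0]-.545,P[...,1]-.147)<.075
for lo,hi in((.163,.172),(.175,.185),(.146,.156)):
    q=P[near&(P[...,2]>lo)&(P[...,2]<hi)];print(lo,len(q),cv2.minEnclosingCircle(q[:,:2].astype(np.float32)*1000),np.median(q[:,2]))
E
```

```text
t 7.35 mach [-1.9 -8.8] z 205.3 F [ 0.  -0.7 -0.3] grip 85.6 ax [-0.004  0.005 -1.   ] dyaw 0.348 q6 -1.49
(8, array([ 8.91,  0.92,  0.61, -0.02, -0.02, -0.04])) (1, array([ 0.03,  7.6 ,  4.77, -0.13, -0.18, -0.31]))
0.163 4020 ((544.6043090820312, 147.53050231933594), 24.104021072387695) 0.1689141754036142
0.175 314 ((544.0906982421875, 147.24732971191406), 9.624987602233887) 0.17625696799849688
0.146 2622 ((545.06884765625, 147.8764190673828), 33.05463790893555) 0.15318800784991016
```

View pics/w4.png

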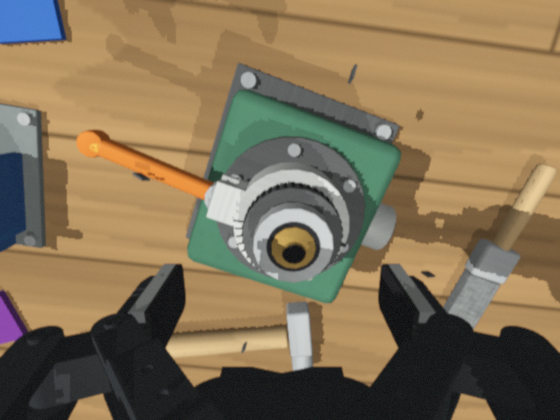

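>>> servo_tool(
  series=[
    [[0, 4, 2.5, 0, 0, 0, -1], [0, 3, 2, 0, 0, 0, -1], [8, 0, 0, 0, 0, 0, -1], [12, 0, 0, 0, 0, 0, -1], [12, 0, 0, 0, 0, 0, -1], [7, 0, 0, 0, 0, 0, -1], [0, 0, 0, 0, 0, 0, -1], [0, 0, 0, 0, 0, 0, -1]],
  ],
)

```text
t: 8.4
eef_pos: [0.5439, 0.148, 0.1629]
ee_rot: [-0.042, 0.707, 0.045, 0.704]
force: [-0.2, -0.3, -0.4]
grip_width: 0.0854
```

```bash
python3 - <<'E'
from st import *
s,M=st()
print(plan(M,tgt(0,0,134,.35),1))
E
```

```text
t 8.4 mach [-0.5  0.2] z 162.9 F [-0.2 -0.3 -0.4] grip 85.4 ax [-0.005  0.005 -1.   ] dyaw 0.348 q6 -1.48
(1, array([28.88, -0.51,  0.51, -0.12, -0.25, -0.3 ]))
```

>>> servo_tool(
  series=[
    [[9, 0, 0.5, 0, 0, 0, -1], [10, 0, 0, 0, 0, 0, -1], [7, 0, 0, 0, 0, 0, -1], [0, 0, 0, 0, 0, 0, -1], [0, 0, 0, 0, 0, 0, 1], [0, 0, 0, 0, 0, 0, 1], [0, 0, 0, 0, 0, 0, 1], [0, 0, 0, 0, 0, 0, 1]],
  ],
  newtons=30,
)

```text
t: 9.4
eef_pos: [0.5448, 0.1472, 0.1361]
ee_rot: [-0.042, 0.707, 0.045, 0.704]
force: [-0.7, -1.0, 0.1]
grip_width: 0.0626
```

```bash
python3 - <<'E'
from st import *
s,M=st()
c=wristify(read_camera("wrist"),s);pickle.dump(c,open("w5.pkl","wb"))
cv2.imwrite("pics/w5.png",c["image"])
E
```

```text
t 9.4 mach [ 0.6 -0.4] z 136.1 F [-0.7 -1.   0.1] grip 62.6 ax [-0.004  0.003 -1.   ] dyaw 0.348 q6 -1.48
```

View pics/w5.png

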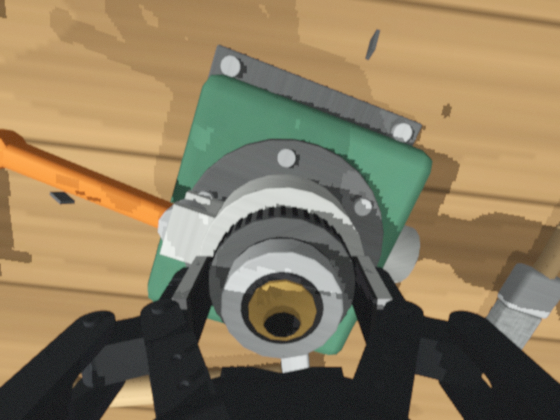

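>>> servo_tool(
  series=[
    [[0, 0, 0, 5, 0, 0, 1], [0, 0, 0, 7, 0, 0, 1], [0, 0, 0, 8, 0, 0, 1], [0, 0, 0, 8, 0, 0, 1], [0, 0, 0, 5, 0, 0, 1], [0, 0, 0, 0, 0, 0, 1], [0, 0, 0, 0, 0, 0, 1], [0, 0, 0, 0, 0, 0, 1]],
  ],
)

```text
t: 10.45
eef_pos: [0.5449, 0.1476, 0.1361]
ee_rot: [0.165, 0.689, -0.163, 0.686]
force: [0.5, -0.8, -0.4]
grip_width: 0.0626
```

```bash
python3 - <<'E'
from st import *
s,M=st()
c=wristify(read_camera("wrist"),s);pickle.dump(c,open("w6.pkl","wb"))
t=read_camera("side");pickle.dump(t,open("s6.pkl","wb"))
i=np.hstack([cv2.resize(c["image"][150:400,180:400],(440,500)),cv2.resize(t["image"][165:235,225:300],None,fx=4.5,fy=500/70)])
cv2.imwrite("pics/w6.png",i)
print(t["image"].shape)
E
```

```text
t 10.45 mach [0.6 0. ] z 136.1 F [ 0.5 -0.8 -0.4] grip 62.6 ax [-0.003  0.004 -1.   ] dyaw -0.242 q6 -0.89
(420, 560, 3)
```

View pics/w6.png

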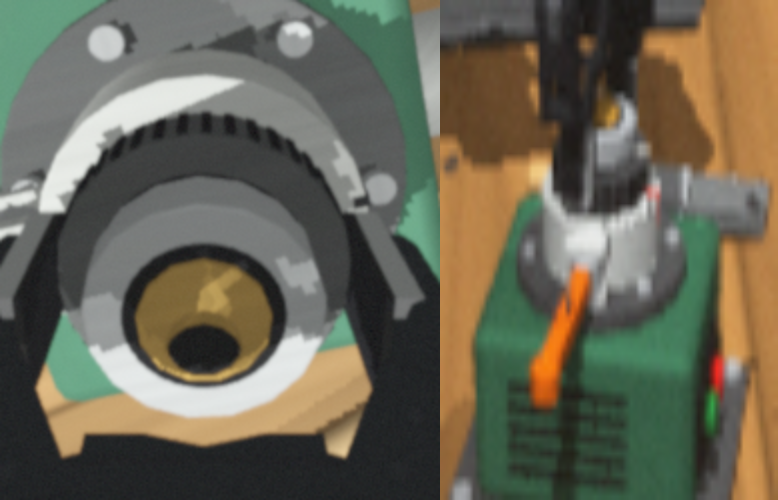

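>>> servo_tool(
  series=[
    [[0, 0, 0, 3, 0, 0, 1], [0, 0, 0, 3, 0, 0, 1], [0, 0, 0, 0, 0, 0, 1], [0, 0, 0, 0, 0, 0, -1], [0, 0, 0, 0, 0, 0, -1], [0, 0, 0, 0, 0, 0, -1], [-10, 0, 0, 0, 0, 0, -1], [-25, 0, 0, 0, 0, 0, -1]],
  ],
)

```text
t: 11.55
eef_pos: [0.5437, 0.1482, 0.1705]
ee_rot: [0.2, 0.681, -0.198, 0.676]
force: [-0.4, 0.5, 0.9]
grip_width: 0.0851
```

```bash
python3 - <<'E'
from st import *
s,M=st()
E
```

```text
t 11.55 mach [-0.7  0.4] z 170.5 F [-0.4  0.5  0.9] grip 85.1 ax [-0.007  0.004 -1.   ] dyaw -0.345 q6 -0.78
```

>>> servo_tool(
  series=[
    [[-25, 0, 0, 0, 0, 0, -1], [-30, 0, 8, 0, 0, 0, -1], [-15, 0, 15, 0, 0, 0, -1], [-5, 0, 15, 0, 0, 0, -1], [0, 0, 10, 0, 0, 0, -1], [0, 0, 0, 0, 0, 0, -1], [0, 0, 0, 0, 0, 0, -1], [0, 0, 0, 0, 0, 0, -1]],
  ],
)

```text
t: 12.55
eef_pos: [0.5864, 0.1218, 0.2511]
ee_rot: [0.2, 0.68, -0.197, 0.677]
force: [0.6, 0.3, 0.3]
grip_width: 0.0852
```

```bash
python3 - <<'E'
from st import *
s,M=st()
c=wristify(read_camera("wrist"),s);pickle.dump(c,open("w7.pkl","wb"))
p=proj(c,[*C,.15]);print(p)
u,v=p.astype(int)
cv2.imwrite("pics/w7.png",cv2.resize(c["image"][max(v-60,0):v+70,u-70:u+70],None,fx=5.6,fy=4.5,interpolation=cv2.INTER_CUBIC))
uu,vv=np.meshgrid(np.arange(560),np.arange(420));P=world(c,uu,vv)
near=np.hypot(P[...,0]-.545,P[...,1]-.147)<.075
for lo,hi in((.163,.172),(.175,.185),(.146,.156)):
    q=P[near&(P[...,2]>lo)&(P[...,2]<hi)];print(lo,len(q),cv2.minEnclosingCircle(q[:,:2].astype(np.float32)*1000),np.median(q[:,2]))
i=c["image"].astype(int)
m=(i[...,2]>i[...,1]+60)&(np.abs(P[...,2]-.135)<.006)&near
print("red",m.sum(),P[m].mean(0))
m=(i.min(-1)>170)&(np.abs(P[...,2]-.1525)<.004)&(np.abs(np.hypot(P[...,0]-.5445,P[...,1]-.1476)-.0285)<.003)
print("wh",m.sum(),P[m].mean(0))
E
```

```text
t 12.55 mach [ 46.8 -15.9] z 251.1 F [0.6 0.3 0.3] grip 85.2 ax [-0.004  0.006 -1.   ] dyaw -0.344 q6 -0.84
[279.70047499 141.06737929]
0.163 3283 ((545.0394897460938, 147.62307739257812), 24.011606216430664) 0.16890386341409155
0.175 194 ((544.9647827148438, 147.49346923828125), 9.38991928100586) 0.17601534612722952
0.146 2383 ((545.1102294921875, 147.7050018310547), 32.723751068115234) 0.15320621733784642
red 25 [0.55430422 0.10857427 0.13253615]
wh 32 [0.57325418 0.14204054 0.15378289]
```

View pics/w7.png

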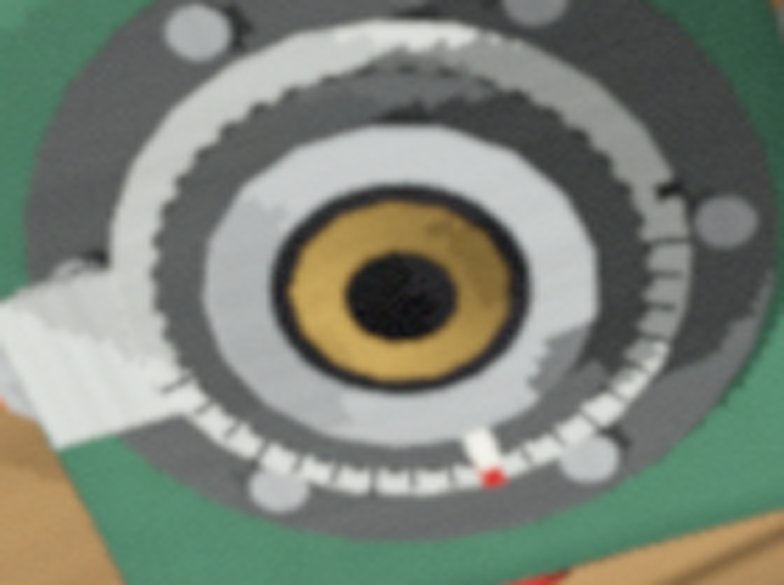

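```bash
python3 - <<'E'
from h import *
c=pickle.load(open("w7.pkl","rb"));u0,v0=279-70,141-60
i=c["image"][v0:v0+130,u0:u0+140].astype(int);uu,vv=np.meshgrid(np.arange(u0,u0+140),np.arange(v0,v0+130))
ctr=np.array([.5449,.1476])
red=(i[...,2]-np.maximum(i[...,1],i[...,0])).clip(0)*((uu>290)&(uu<303)&(vv>180)&(vv<192))
red=red*(red>40)
wh=(i.min(-1)-120).clip(0)*((uu>289)&(uu<300)&(vv>175)&(vv<184))
for n,w,z,rr in(("red",red,.135,None),("wh",wh,.1525,None)):
    if w.sum()==0: print(n,"none");continue
    u=(w*uu).sum()/w.sum();v=(w*vv).sum()/w.sum();p=atz(c,u,v,z);d=p[:2]-ctr;print(n,u,v,p,np.hypot(*d),np.arctan2(d[1],d[0]))
# predicted pixels
for y in (-.20,-.225,-.25):
    e=np.array([np.cos(y),np.sin(y)]);print(y,proj(c,[*(ctr+.0355*e),.135]),proj(c,[*(ctr+.0275*e),.1525]))
# cutter top center by depth-based ellipse: guide top at .168
E
```

```text
red 296.67800729040096 186.8341433778858 [0.58350549 0.13870693 0.135     ] 0.03961654360698308 -0.2264079328573794
wh 294.4269146170766 179.624675064987 [0.57384956 0.14174945 0.1525    ] 0.029534826271938378 -0.19940872395252232
-0.2 [296.11405206 181.72074647] [293.44445178 177.13278361]
-0.225 [295.07016733 182.10072999] [292.57455968 177.45093332]
-0.25 [294.01787979 182.45498876] [291.69752118 177.74757116]
```

```bash
python3 - <<'E'
from st import *
s,M=st()
print(plan(M,tgt(45,0,225,0),6))
E
```

```text
t 12.6 mach [ 46.8 -15.9] z 251.0 F [ 0.4 -0.2 -1.2] grip 85.4 ax [-0.004  0.006 -1.   ] dyaw -0.344 q6 -0.84
(6, array([ 4.34,  2.54, -0.8 , -3.29, -0.06, -0.04]))
```

>>> servo_tool(
  series=[
    [[4, 2.5, -1, -3.3, 0, 0, -1], [4, 2.5, -1, -3.3, 0, 0, -1], [4, 2.5, -1, -3.3, 0, 0, -1], [4, 2.5, -1, -3.3, 0, 0, -1], [4, 2.5, -1, -3.3, 0, 0, -1], [4, 2.5, -1, -3.3, 0, 0, -1], [0, 0, 0, 0, 0, 0, -1], [0, 0, 0, 0, 0, 0, -1]],
  ],
)

```text
t: 13.6
eef_pos: [0.5838, 0.14, 0.2244]
ee_rot: [0.076, 0.706, -0.073, 0.7]
force: [-0.3, -0.7, -0.5]
grip_width: 0.0853
```

```bash
python3 - <<'E'
from st import *
s,M=st()
c=wristify(read_camera("wrist"),s);pickle.dump(c,open("w8.pkl","wb"))
p=proj(c,[*C,.15]);print(p)
u,v=p.astype(int);v0=max(v-60,0);print(u-70,v0)
cv2.imwrite("pics/w8.png",cv2.resize(c["image"][v0:v0+130,u-70:u+70],None,fx=5.6,fy=4.5,interpolation=cv2.INTER_CUBIC))
uu,vv=np.meshgrid(np.arange(560),np.arange(420));P=world(c,uu,vv)
near=np.hypot(P[...,0]-.545,P[...,1]-.147)<.075
for lo,hi in((.163,.172),(.175,.185),(.146,.156)):
    q=P[near&(P[...,2]>lo)&(P[...,2]<hi)];print(lo,len(q),cv2.minEnclosingCircle(q[:,:2].astype(np.float32)*1000))
i=c["image"].astype(int)
ctr=np.array([.5449,.1476])
pr=proj(c,[*(ctr+.037*np.array([np.cos(YM),np.sin(YM)])),.135]);print("pred red",pr)
near=np.hypot(uu-pr[0],vv-pr[1])<14
red=(i[...,2]-np.maximum(i[...,1],i[...,0])).clip(0)*near;red=red*(red>40)
u=(red*uu).sum()/red.sum();v=(red*vv).sum()/red.sum();p=atz(c,u,v,.135);d=p[:2]-ctr;print("red",u,v,np.hypot(*d),np.arctan2(d[1],d[0]))
E
```

```text
t 13.6 mach [40.2  1.3] z 224.4 F [-0.3 -0.7 -0.5] grip 85.3 ax [-0.008  0.006 -1.   ] dyaw 0.014 q6 -1.17
[279.56429557 159.65368086]
209 99
0.163 3978 ((544.8562622070312, 147.584228515625), 23.937305450439453)
0.175 267 ((544.2900390625, 147.57281494140625), 9.629938125610352)
0.146 2783 ((545.0919189453125, 147.5415496826172), 32.6576042175293)
pred red [279.02024537 207.50347347]
red 278.6933621933622 211.67460317460316 0.040221236687106025 -0.23008475298583064
```

View pics/w8.png

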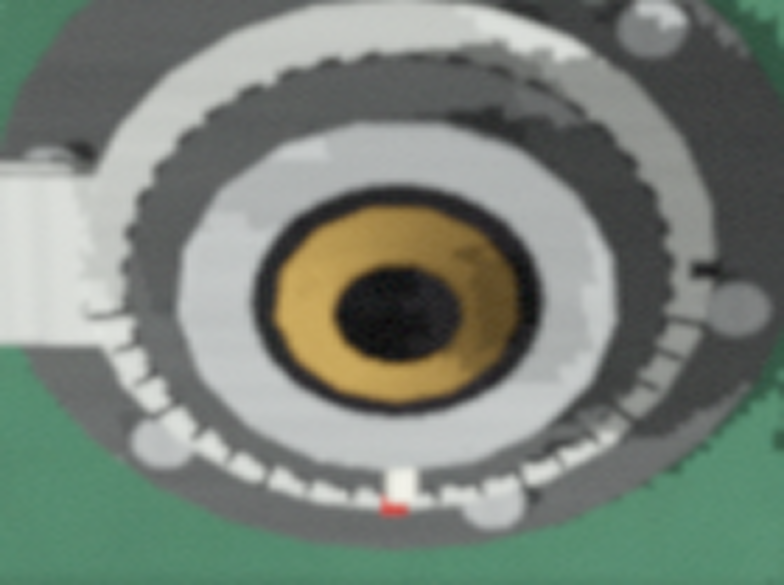

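>>> servo_tool(
  series=[
    [[0, 0, -8, 0, 0, 0, -1], [0, -1, -12, 0, 0, 0, -1], [0, 0, -12, 0, 0, 0, -1], [0, 0, -7, 0, 0, 0, -1], [5, 0, 0, 0, -0.4, 0, -1], [15, 0, 0, 0, 0, 0, -1], [15, 0, 0, 0, 0, 0, -1], [5, 0, 0, 0, 0, 0, -1]],
  ],
)

```text
t: 14.65
eef_pos: [0.5422, 0.1477, 0.1823]
ee_rot: [0.076, 0.703, -0.073, 0.703]
force: [-0.2, 1.5, 0.4]
grip_width: 0.0857
```

```bash
python3 - <<'E'
from st import *
s,M=st()
print(plan(M,tgt(.4,0,135.5,0),1))
E
```

```text
t 14.65 mach [-2.1 -0.5] z 182.3 F [-0.2  1.5  0.4] grip 85.7 ax [-0.     0.004 -1.   ] dyaw 0.013 q6 -1.14
(1, array([46.82,  0.23,  2.51,  0.73, -0.06, -0.24]))
```

>>> servo_tool(
  series=[
    [[5, 0, 2, 0, 0, 0, -1], [12, 0, 0.5, 0, 0, 0, -1], [14, 0, 0, 0, 0, 0, -1], [9, 0, 0, 0, 0, 0, -1], [5, 0, 0, 0, 0, 0, -1], [0, 0, 0, 0, 0, 0, -1], [0, 0, 0, 0, 0, 0, -1], [0, 0, 0, 0, 0, 0, -1]],
  ],
)

```text
t: 15.65
eef_pos: [0.5451, 0.1472, 0.1334]
ee_rot: [0.076, 0.704, -0.074, 0.703]
force: [0.3, -0.4, -0.4]
grip_width: 0.0852
```

```bash
python3 - <<'E'
from st import *
s,M=st()
print(plan(M,tgt(.4,0,135.5,0),1))
E
```

```text
t 15.65 mach [ 0.9 -0.3] z 133.4 F [ 0.3 -0.4 -0.4] grip 85.2 ax [-0.001  0.004 -1.   ] dyaw 0.012 q6 -1.14
(1, array([-2.05,  0.34, -0.54,  0.71, -0.11, -0.22]))
```

Raise 2 mm, close, check the angle when gripped, then turn.

>>> servo_tool(
  series=[
    [[-2, 0, -0.5, 0, 0, 0, -1], [0, 0, 0, 0, 0, 0, 1], [0, 0, 0, 0, 0, 0, 1], [0, 0, 0, 0, 0, 0, 1], [0, 0, 0, 0, 0, 0, 1], [0, 0, 0, 0, 0, 0, 1], [0, 0, 0, 1.5, 0, 0, 1], [0, 0, 0, 0, 0, 0, 1]],
  ],
)

```text
t: 16.65
eef_pos: [0.5451, 0.1473, 0.1369]
ee_rot: [0.086, 0.702, -0.083, 0.702]
force: [-0.2, 0.1, 1.9]
grip_width: 0.0627
```

```bash
python3 - <<'E'
from st import *
s,M=st()
E
```

```text
t 16.65 mach [ 0.9 -0.2] z 136.9 F [-0.2  0.1  1.9] grip 62.7 ax [ 0.001  0.004 -1.   ] dyaw -0.015 q6 -1.12
```

>>> servo_tool(
  series=[
    [[0, 0, 0, 0, 0, 0, -1], [0, 0, 0, 0, 0, 0, -1], [0, 0, 0, 0, 0, 0, -1], [-15, 0, 0, 0, 0, 0, -1], [-25, 0, 0, 0, 0, 0, -1], [-30, 0, 8, 0, 0, 0, -1], [-10, 0, 18, 0, 0, 0, -1], [0, 0, 12, 0, 0, 0, -1]],
  ],
)

```text
t: 17.65
eef_pos: [0.5832, 0.1382, 0.2237]
ee_rot: [0.087, 0.701, -0.083, 0.703]
force: [0.7, 0.2, -0.6]
grip_width: 0.0853
```

```bash
python3 - <<'E'
from st import *
s,M=st()
c=wristify(read_camera("wrist"),s);pickle.dump(c,open("w9.pkl","wb"))
p=proj(c,[*C,.15])
u,v=p.astype(int);v0=max(v-60,0);print(u-70,v0)
cv2.imwrite("pics/w9.png",cv2.resize(c["image"][v0:v0+130,u-70:u+70],None,fx=5.6,fy=4.5,interpolation=cv2.INTER_CUBIC))
E
```

```text
t 17.65 mach [40.  -0.5] z 223.7 F [ 0.7  0.2 -0.6] grip 85.3 ax [ 0.004  0.005 -1.   ] dyaw -0.015 q6 -1.14
210 98
```

View pics/w9.png

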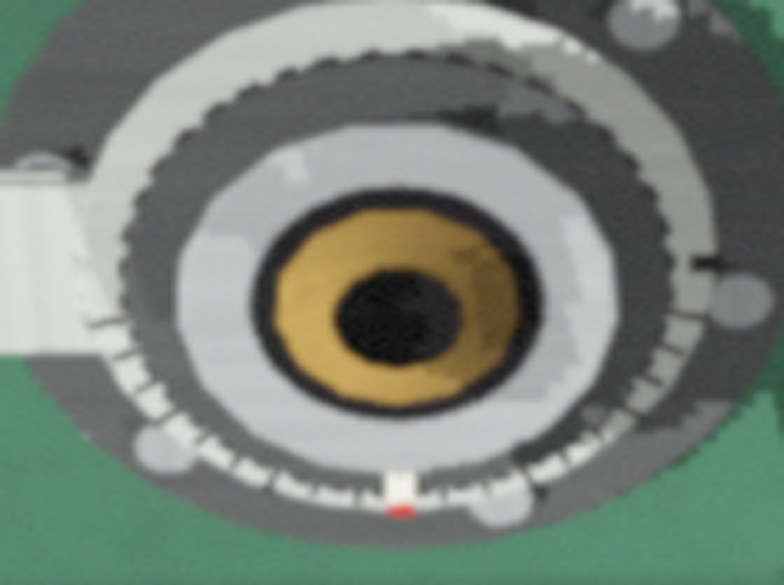

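>>> servo_tool(
  series=[
    [[0, -25, -2, 0, 0, 0, 1], [0, -32, -2, 0, 0, 0, 1], [0, -32, -2, 0, 0, 0, 1], [10, -25, -2, 0, 0, 0, 1], [30, -3, 0, 0, 0, 0, 1], [35, 0, 0, 0, 0, 0, 1], [25, 0, 0, 0, 0, 0, 1], [8, 0, 0, 0, 0, 0, 1]],
  ],
)

```text
t: 18.7
eef_pos: [0.5442, 0.0234, 0.1084]
ee_rot: [0.087, 0.703, -0.083, 0.701]
force: [-0.2, 0.5, -0.4]
grip_width: -0.0
```

```bash
python3 - <<'E'
from st import *
s,M=st()
P=np.array([0,-52.])
pts=[]
for a in np.r_[np.linspace(1.5,-.06,12)]:
    u=np.array([np.cos(np.pi+a),np.sin(np.pi+a)]);b=np.array([u[1],-u[0]])
    pts.append(P+75*u-(6+11*abs(b[0])+14.5*abs(b[1]))*b); 
pts=np.array(pts);print(np.round(np.c_[pts[1:],np.diff(pts,axis=0)],1))
E
```

```text
t 18.7 mach [  27.6 -121.2] z 108.4 F [-0.2  0.5 -0.4] grip -0.0 ax [-0.003  0.005 -1.   ] dyaw -0.016 q6 -1.34
[[   3.5 -129.5   -9.1   -1.4]
 [  -6.  -129.7   -9.5   -0.3]
 [ -15.9 -128.7   -9.8    1. ]
 [ -25.8 -126.2  -10.     2.5]
 [ -35.7 -122.2   -9.8    4. ]
 [ -45.1 -116.6   -9.5    5.6]
 [ -53.9 -109.4   -8.8    7.2]
 [ -61.7 -100.7   -7.8    8.7]
 [ -68.1  -90.6   -6.5   10.1]
 [ -73.   -79.4   -4.9   11.2]
 [ -76.1  -68.6   -3.1   10.8]]
```

>>> servo_tool(
  series=[
    [[0, -4, -12, 0, 0, 0, 1], [0, -3, -12, 0, 0, 0, 1], [0, 0, -11, 0, 0, 0, 1], [0, 1, -11, 0, 0, 0, 1], [0, 3, -10, 0, 0, 0, 1], [0, 4, -10, 0, 0, 0, 1], [0, 6, -9, 0, 0, 0, 1], [0, 6, -7, 0, 0, 0, 1]],
  ],
)

```text
t: 19.7
eef_pos: [0.4659, 0.0574, 0.1128]
ee_rot: [0.087, 0.7, -0.083, 0.704]
force: [0.9, -2.0, 0.6]
grip_width: 0.0002
```

```bash
python3 - <<'E'
from st import *
s,M=st()
E
```

```text
t 19.7 mach [ -56.3 -105.5] z 112.8 F [ 0.9 -2.   0.6] grip 0.2 ax [ 0.006  0.005 -1.   ] dyaw -0.016 q6 -1.27
```

>>> servo_tool(
  series=[
    [[2, 8, -7, 0, 0, 0, 1], [2, 9, -6, 0, 0, 0, 1], [0, 10, -5, 0, 0, 0, 1], [0, 9, -3, 0, 0, 0, 1], [0, 6, 0, 0, 0, 0, 1], [0, 5, 0, 0, 0, 0, 1], [0, 5, 0, 0, 0, 0, 1], [0, 5, 0, 0, 0, 0, 1]],
  ],
)

```text
t: 20.7
eef_pos: [0.4528, 0.0951, 0.1086]
ee_rot: [0.059, 0.704, -0.098, 0.701]
force: [-3.0, -22.5, 9.3]
grip_width: -0.0004
```

```bash
python3 - <<'E'
from st import *
s,M=st()
E
```

```text
t 20.7 mach [-77.5 -71.7] z 108.6 F [ -3.  -22.5   9.3] grip -0.4 ax [-0.009 -0.054 -0.999] dyaw 0.002 q6 -1.12
```

>>> servo_tool(
  series=[
    [[0, -8, 0, 0, 0, 0, 1], [0, -12, 0, 0, 0, 0, 1], [-15, -12, 0, 0, 0, 1.5, 1], [-35, -12, 0, 0, 0, 1.5, 1], [-35, -30, 0, 0, 0, 0, 1], [-30, -40, 0, 0, 0, 0, 1], [-10, -40, 0, 0, 0, 0, 1], [0, -30, 0, 0, 0, 0, 1]],
  ],
)

```text
t: 21.7
eef_pos: [0.4095, -0.0842, 0.2378]
ee_rot: [0.078, 0.703, -0.076, 0.703]
force: [0.4, 0.1, -0.5]
grip_width: 0.0001
```

```bash
python3 - <<'E'
from st import *
s,M=st();print(M[:3,3])
c=read_camera("top");pickle.dump(c,open("t2.pkl","wb"));i=c["image"]
cv2.imwrite("pics/t2.png",i)
cv2.imwrite("pics/t2c.png",cv2.resize(i[170:285,165:275],None,fx=5,fy=5,interpolation=cv2.INTER_CUBIC))
E
```

```text
t 21.7 mach [ -79.7 -256.1] z 237.8 F [ 0.4  0.1 -0.5] grip 0.1 ax [-0.     0.003 -1.   ] dyaw 0.008 q6 -1.62
[ 0.40949094 -0.08419689  0.23781578]
```

View pics/t2.png

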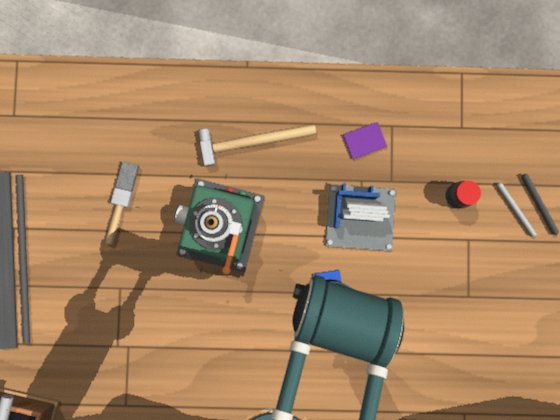

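View pics/t2c.png

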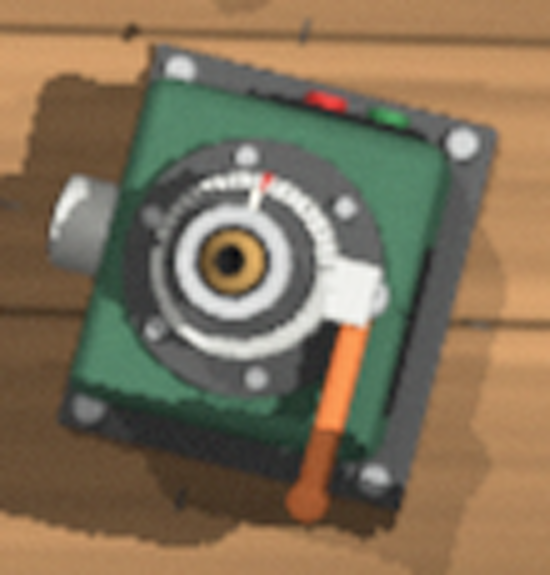

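```bash
python3 - <<'E'
from st import *
s,M=st()
print(plan(M,down(-.047+np.pi/2,[.56,-.195,.24]),6))
E
```

```text
t 21.75 mach [ -79.8 -258.8] z 237.5 F [-0.2 -1.4  0.1] grip -0.3 ax [-0.002  0.    -1.   ] dyaw 0.007 q6 -1.62
(6, array([-4.400e-01, -1.418e+01,  2.761e+01, -1.630e+00, -1.000e-02,
        0.000e+00]))
```

>>> servo_tool(
  series=[
    [[0, -12, 24, -1.6, 0, 0, 1], [0, -14, 27, -1.6, 0, 0, 1], [0, -14, 27, -1.6, 0, 0, 1], [0, -14, 27, -1.6, 0, 0, 1], [0, -14, 27, -1.6, 0, 0, 1], [0, -14, 27, -1.6, 0, 0, 1], [0, 0, 0, 0, 0, 0, 1], [0, 0, 0, 0, 0, 0, 1]],
  ],
)

```text
t: 22.75
eef_pos: [0.5561, -0.1903, 0.2334]
ee_rot: [0.021, 0.708, -0.014, 0.706]
force: [0.9, -0.3, -0.1]
grip_width: -0.0002
```

```bash
python3 - <<'E'
from st import *
s,M=st();print(M[:3,3])
c=wristify(read_camera("wrist"),s);pickle.dump(c,open("w10.pkl","wb"))
cv2.imwrite("pics/w10.png",c["image"])
E
```

```text
t 22.75 mach [  86.9 -326.8] z 233.4 F [ 0.9 -0.3 -0.1] grip -0.2 ax [-0.004  0.01  -1.   ] dyaw 0.177 q6 -1.9
[ 0.55605855 -0.19028125  0.2334298 ]
```

View pics/w10.png

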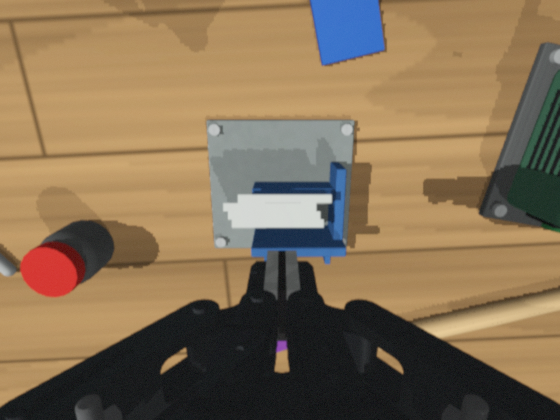

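```bash
python3 - <<'E'
from st import *
for f in("w10.pkl","t2.pkl","top0.pkl"):
  c=pickle.load(open(f,"rb"))
  uu,vv=np.meshgrid(np.arange(560),np.arange(420));P=world(c,uu,vv)
  near=(np.abs(P[...,0]-.572)<.1)&(np.abs(P[...,1]+.19)<.1)
  m=near&(P[...,2]>.0045)&(P[...,2]<.012)
  if f[0]=='w': m&=vv<250
  m=cv2.morphologyEx(m.astype(np.uint8),cv2.MORPH_OPEN,np.ones((3,3)))>0
  print(f,m.sum(),np.median(P[m][:,2]),cv2.minAreaRect(P[m][:,:2].astype(np.float32)*1000))
  # blue walls
  i=c["image"].astype(int)
  b=near&(i[...,0]>i[...,2]+50)&(P[...,2]>.02)
  for lo,hi in((.069,.082),(.049,.058),(.037,.046)):
    q=P[b&(P[...,2]>lo)&(P[...,2]<hi)];
    if len(q)>8: print("blue",lo,len(q),np.median(q[:,2]),cv2.minAreaRect(q[:,:2].astype(np.float32)*1000))
E
```

```text
w10.pkl 10727 0.008749181863785944 ((571.5482177734375, -189.7876739501953), (160.15882873535156, 149.6808319091797), 87.22606658935547)
blue 0.069 758 0.07458143209813908 ((621.8858032226562, -174.9857635498047), (93.85758972167969, 10.203315734863281), 87.6322250366211)
blue 0.049 815 0.053745096310663105 ((593.8941650390625, -166.78359985351562), (82.00372314453125, 103.61679077148438), 86.12893676757812)
blue 0.037 385 0.04254036503323128 ((591.838623046875, -178.0887451171875), (85.91876983642578, 100.53679656982422), 85.85352325439453)
t2.pkl 1592 0.007786771330413441 ((570.4548950195312, -188.68399047851562), (160.1719970703125, 149.82675170898438), 87.0379409790039)
blue 0.069 165 0.07374551262499573 ((621.5263671875, -173.68267822265625), (93.79193115234375, 9.800151824951172), 87.2490005493164)
blue 0.049 149 0.05242383496423819 ((609.7945556640625, -149.42739868164062), (61.27481460571289, 127.7497329711914), 47.12434005737305)
top0.pkl 1496 0.007857215121689621 ((569.7119140625, -188.69671630859375), (160.45401000976562, 148.67210388183594), 87.7115478515625)
blue 0.069 162 0.07351823701503901 ((621.5630493164062, -174.20265197753906), (94.61967468261719, 9.966017723083496), 87.25961303710938)
blue 0.049 141 0.05303922971306344 ((610.3604125976562, -148.8128204345703), (59.665306091308594, 127.68592834472656), 46.97249221801758)
```

```bash
cat >> st.py <<'E'
RC=np.array([.5712,-.1893]);YR=-.048
def rt(x,y,z): return down(YR+np.pi/2,np.r_[m2w([x/1e3,y/1e3],RC,YR),z/1e3])
def rs():
    s=read_state();M=T(s);print("t",s["t"],"rack",np.round(w2m(M[:3,3],RC,YR)*1000,1),"z",round(M[2,3]*1000,1),"F",np.round(s["force"],1),"grip",round(s["grip_width"]*1000,1),"ax",np.round(M[:3,0],3),"dyaw",round(np.arctan2(M[1,1],M[0,1])-YR-np.pi/2,3),"q6",round(s["qpos"][5],2))
    return s,M
E
python3 - <<'E'
from st import *
s,M=rs()
print(plan(M,rt(-38,-3,47),1))
E
```

```text
t 22.8 rack [-15.1  -1.7] z 233.5 F [ 0.3 -0.5 -0.6] grip 0.0 ax [-0.003  0.01  -1.   ] dyaw -0.0 q6 -1.9
(1, array([ 1.8652e+02, -3.0800e+00, -2.2160e+01, -2.0000e-02, -2.2000e-01,
       -5.4000e-01]))
```

>>> servo_tool(
  series=[
    [[20, 0, -8, 0, 0, -0.5, 1], [30, 0, -9, 0, 0, 0, 1], [35, 0, -4, 0, 0, 0, 1], [35, 0, 0, 0, 0, 0, 1], [30, 0, 0, 0, 0, 0, 1], [18, 0, 0, 0, 0, 0, 1], [5, 0, 0, 0, 0, 0, 1], [0, 0, 0, 0, 0, 0, 1]],
  ],
)

```text
t: 23.8
eef_pos: [0.5315, -0.1848, 0.06]
ee_rot: [0.017, 0.706, -0.016, 0.708]
force: [-0.4, -0.3, -0.4]
grip_width: -0.0001
```

```bash
python3 - <<'E'
from st import *
s,M=rs()
print(plan(M,rt(-38,-3,47),1))
E
```

```text
t 23.8 rack [-39.8   2.6] z 60.0 F [-0.4 -0.3 -0.4] grip -0.1 ax [ 0.002  0.    -1.   ] dyaw 0.001 q6 -1.9
(1, array([12.96, -5.63,  1.81,  0.05,  0.11, -0.03]))
```

>>> servo_tool(
  series=[
    [[8, -3, 0, 0, 0, 0, 1], [4, -2, 3, 0, 0, 0, 1], [0, 0, 6, 0, 0, 0, 1], [0, 0, 6, 0, 0, 0, 1], [0, 0, 6, 0, 0, 0, 1], [0, 0, 6, 0, 0, 0, 1], [0, 0, 5, 0, 0, 0, 1], [0, 0, 5, 0, 0, 0, 1]],
  ],
)

```text
t: 24.8
eef_pos: [0.5739, -0.1932, 0.051]
ee_rot: [0.016, 0.704, -0.017, 0.71]
force: [-0.3, -0.0, 0.4]
grip_width: -0.0004
```

```bash
python3 - <<'E'
from st import *
s,M=rs()
E
```

```text
t 24.8 rack [ 2.9 -3.8] z 51.0 F [-0.3 -0.   0.4] grip -0.4 ax [ 0.008 -0.002 -1.   ] dyaw 0.001 q6 -1.89
```

>>> servo_tool(
  series=[
    [[2, 0, 2, 0, 0, 0, 1], [1, 0, 2, 0, 0, 0, 1], [0, 0, 3, 0, 0, 0, 1], [0, 0, 3, 0, 0, 0, 1], [0, 0, 3, 0, 0, 0, 1], [0, 0, 3, 0, 0, 0, 1], [0, 0, 3, 0, 0, 0, 1], [0, 0, 3, 0, 0, 0, 1]],
  ],
)

```text
t: 25.8
eef_pos: [0.5736, -0.1923, 0.044]
ee_rot: [0.017, 0.721, -0.014, 0.692]
force: [-9.2, -0.3, 7.3]
grip_width: -0.0001
```

```bash
python3 - <<'E'
from st import *
s,M=rs()
c=wristify(read_camera("wrist"),s);pickle.dump(c,open("w11.pkl","wb"))
t=read_camera("side");
cv2.imwrite("pics/w11.png",np.hstack([cv2.resize(c["image"],(460,500)),cv2.resize(t["image"][250:330,240:325],(330,500),interpolation=cv2.INTER_CUBIC)]))
E
```

```text
t 25.8 rack [ 2.5 -2.9] z 44.0 F [-9.2 -0.3  7.3] grip -0.1 ax [-0.041  0.006 -0.999] dyaw 0.003 q6 -1.88
```

View pics/w11.png

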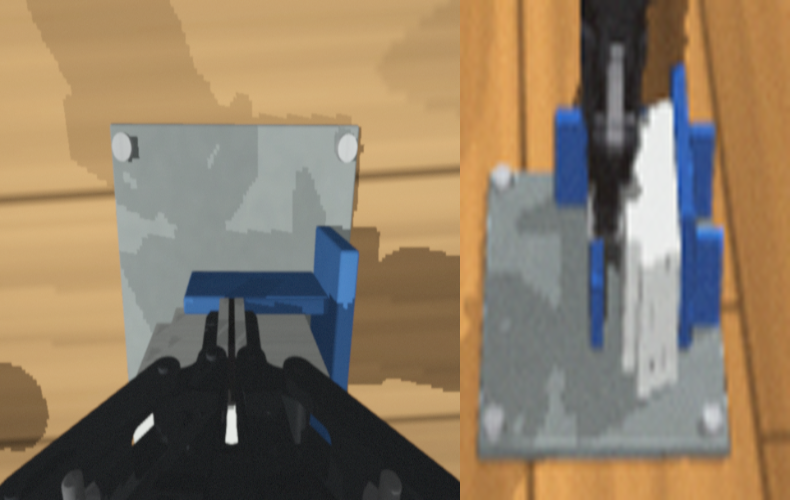

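>>> servo_tool(
  series=[
    [[0, 0, -8, 0, 0, 0, 1], [-5, 0, -15, 0, 0, 0, 1], [-20, 0, -10, 0, -2, 0, 1], [-30, 0, 0, 0, 0, 0, 1], [-30, -5, 0, 5, 0, 0, 1], [-15, -10, 0, 10, 0, 0, 1], [0, -10, 0, 10, 0, 0, 1], [0, -10, 0, 10, 0, 0, 1]],
  ],
)

```text
t: 26.9
eef_pos: [0.5277, -0.224, 0.1497]
ee_rot: [0.235, 0.668, -0.233, 0.666]
force: [-0.6, -0.4, -0.9]
grip_width: -0.0001
```

```bash
python3 - <<'E'
from st import *
s,M=rs()
B=down(YR,np.r_[m2w([.0295,-.085],RC,YR),.13])
print(plan(M,B,6))
c=wristify(read_camera("wrist"),s);pickle.dump(c,open("w12.pkl","wb"))
t=read_camera("side");
cv2.imwrite("pics/w12.png",np.hstack([cv2.resize(c["image"],(460,500)),cv2.resize(t["image"][250:330,240:325],(330,500),interpolation=cv2.INTER_CUBIC)]))
E
```

```text
t 26.9 rack [-41.7 -36.8] z 149.7 F [-0.6 -0.4 -0.9] grip -0.1 ax [-0.002  0.003 -1.   ] dyaw -0.626 q6 -1.34
(6, array([ 3.26,  6.12, 13.56,  9.02, -0.03,  0.  ]))
```

View pics/w12.png

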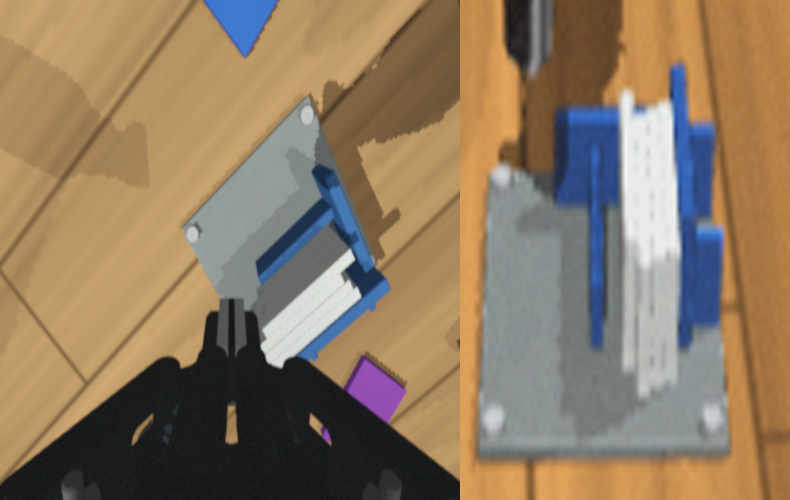

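>>> servo_tool(
  series=[
    [[3, 6, 13.5, 9, 0, 0, 1], [3, 6, 13.5, 9, 0, 0, 1], [3, 6, 13.5, 9, 0, 0, 1], [3, 6, 13.5, 9, 0, 0, 1], [3, 6, 13.5, 9, 0, 0, 1], [3, 6, 13.5, 9, 0, 0, 1], [0, 0, 0, 0, 0, 0, 1], [0, 0, 0, 0, 0, 0, 1]],
  ],
)

```text
t: 28.0
eef_pos: [0.5953, -0.2729, 0.1303]
ee_rot: [0.511, 0.492, -0.509, 0.488]
force: [-0.5, -0.6, 0.1]
grip_width: -0.0001
```

```bash
python3 - <<'E'
from st import *
s,M=rs()
B=down(YR,np.r_[m2w([.0295,-.085],RC,YR),.028])
print(plan(M,B,1))
c=wristify(read_camera("wrist"),s);pickle.dump(c,open("w13.pkl","wb"))
cv2.imwrite("pics/w13.png",c["image"])
E
```

```text
t 28.0 rack [ 28.1 -82.4] z 130.3 F [-0.5 -0.6  0.1] grip -0.1 ax [-0.002  0.006 -1.   ] dyaw -1.562 q6 -0.43
(1, array([ 1.0232e+02,  1.5300e+00,  3.2100e+00,  5.3000e-01, -3.2000e-01,
        1.0000e-01]))
```

View pics/w13.png

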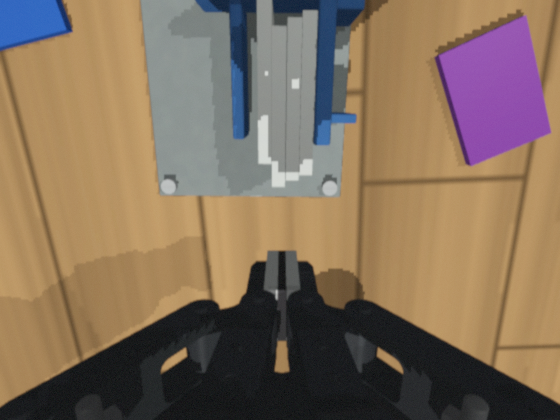

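>>> servo_tool(
  series=[
    [[12, 1.5, 3, 0.5, 0, 0, 1], [20, 0, 1, 0, 0, 0, 1], [22, 0, 0, 0, 0, 0, 1], [22, 0, 0, 0, 0, 0, 1], [15, 0, 0, 0, 0, 0, 1], [5, 0, 0, 0, 0, 0, 1], [0, 0, 0, 0, 0, 0, 1], [0, 0, 0, 0, 0, 0, 1]],
  ],
)

```text
t: 29.05
eef_pos: [0.5942, -0.2746, 0.0262]
ee_rot: [0.511, 0.492, -0.51, 0.486]
force: [0.5, -0.4, 0.2]
grip_width: -0.0002
```

```bash
python3 - <<'E'
from st import *
s,M=rs()
B=down(YR,np.r_[m2w([.0295,-.05],RC,YR),.028])
print(plan(M,B,1))
E
```

```text
t 29.05 rack [ 27.  -84.1] z 26.2 F [ 0.5 -0.4  0.2] grip -0.2 ax [-0.005  0.008 -1.   ] dyaw -1.565 q6 -0.43
(1, array([ -1.61,   2.64, -34.1 ,   0.31,  -0.42,   0.29]))
```

>>> servo_tool(
  series=[
    [[0, 1.5, -4, 0, 0, 0, 1], [0, 1, -5, 0, 0, 0, 1], [0, 0, -5, 0, 0, 0, 1], [0, 0, -5, 0, 0, 0, 1], [0, 0, -5, 0, 0, 0, 1], [0, 0, -5, 0, 0, 0, 1], [0, 0, -4, 0, 0, 0, 1], [0, 0, -3, 0, 0, 0, 1]],
  ],
)

```text
t: 30.05
eef_pos: [0.6007, -0.2395, 0.0296]
ee_rot: [0.511, 0.49, -0.51, 0.49]
force: [-2.4, -11.6, 0.2]
grip_width: 0.0001
```

```bash
python3 - <<'E'
from st import *
s,M=rs()
E
```

```text
t 30.05 rack [ 31.9 -48.8] z 29.6 F [ -2.4 -11.6   0.2] grip 0.1 ax [ 0.001  0.001 -1.   ] dyaw -1.564 q6 -0.38
```

>>> servo_tool(
  series=[
    [[0, -1.5, 2, 0, 0, 0, 1], [0, -1.5, 0, 0, 0, 0, 1], [0, 0, -3, 0, 0, 0, 1], [0, 0, -3, 0, 0, 0, 1], [0, 0, -3, 0, 0, 0, 1], [0, 0, -3, 0, 0, 0, 1], [0, 0, -3, 0, 0, 0, 1], [0, 0, -3, 0, 0, 0, 1]],
  ],
)

```text
t: 31.05
eef_pos: [0.5986, -0.2392, 0.0326]
ee_rot: [-0.505, -0.483, 0.514, -0.498]
force: [-2.4, -11.5, -1.0]
grip_width: 0.0004
```

```bash
python3 - <<'E'
from st import *
s,M=rs()
c=wristify(read_camera("wrist"),s);pickle.dump(c,open("w14.pkl","wb"))
t=read_camera("side");
cv2.imwrite("pics/w14.png",np.hstack([cv2.resize(c["image"],(460,500)),cv2.resize(t["image"][250:330,240:325],(330,500),interpolation=cv2.INTER_CUBIC)]))
E
```

```text
t 31.05 rack [ 29.8 -48.5] z 32.6 F [ -2.4 -11.5  -1. ] grip 0.4 ax [ 0.005 -0.024 -1.   ] dyaw -1.56 q6 -0.35
```

View pics/w14.png

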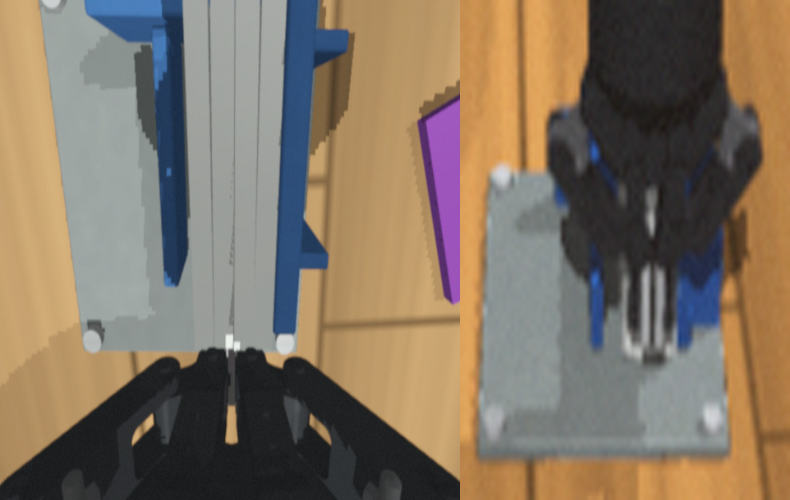

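>>> servo_tool(
  series=[
    [[0, 0, 6, 0, 0, 0, 1], [0, 0, 12, 0, 0, 0, 1], [0, 0, 15, 0, 0, 0, 1], [-15, 0, 8, 0, 0, 0, 1], [-25, 0, 0, 0, 0, 0, 1], [-30, 0, 0, 0, 0, 0, 1], [-20, 0, 0, 0, 0, 0, 1], [0, 0, 0, 0, 0, 0, 1]],
  ],
)

```text
t: 32.15
eef_pos: [0.5967, -0.2814, 0.129]
ee_rot: [-0.506, -0.483, 0.514, -0.497]
force: [0.4, -0.6, -1.4]
grip_width: -0.0001
```

```bash
python3 - <<'E'
from st import *
s,M=rs()
c=wristify(read_camera("wrist"),s);pickle.dump(c,open("w15.pkl","wb"))
cv2.imwrite("pics/w15.png",cv2.resize(c["image"][0:260,100:460],None,fx=2.2,fy=2.2,interpolation=cv2.INTER_CUBIC))
uu,vv=np.meshgrid(np.arange(560),np.arange(420));P=world(c,uu,vv)
x=(P[...,0]-RC[0]);y=P[...,1]-RC[1];X=np.cos(YR)*x+np.sin(YR)*y;Y=-np.sin(YR)*x+np.cos(YR)*y
i=c["image"].astype(int)
m=(np.abs(P[...,2]-.072)<.005)&(X>.0)&(X<.0465)&(Y<.06)&(Y>-.08)&(i[...,0]<i[...,2]+40)&(vv<240)
print(m.sum(),X[m].min()*1e3,X[m].max()*1e3,Y[m].min()*1e3,Y[m].max()*1e3,np.median(P[m][:,2]))
for a in np.arange(10,46,2):
    k=m&(X*1e3>a)&(X*1e3<a+2)
    if k.sum(): print(a,k.sum(),np.round([Y[k].min()*1e3,Y[k].max()*1e3,np.median(P[k][:,2])*1e3],1))
E
```

```text
t 32.15 rack [ 29.9 -90.8] z 129.0 F [ 0.4 -0.6 -1.4] grip -0.1 ax [ 0.006 -0.022 -1.   ] dyaw -1.563 q6 -0.42
8182 12.723349625360898 46.40907927813866 -36.26222143482765 35.24582829407116 0.07278141677691866
12 217 [-36.1  34.5  72.6]
14 501 [-36.3  34.5  72.8]
16 489 [-36.1  34.6  72.8]
18 507 [-36.   34.7  72.9]
20 453 [-36.1  35.2  72.6]
22 546 [-35.6  34.6  72.8]
24 409 [-35.5  34.6  72.7]
26 546 [-35.4  34.7  72.8]
28 455 [-35.4  34.8  72.8]
30 501 [-36.   34.7  72.9]
32 497 [-36.1  34.8  72.8]
34 495 [-35.9  34.6  72.8]
36 476 [-35.9  34.7  72.7]
38 493 [-36.   34.7  72.7]
40 500 [-36.   34.7  72.8]
42 502 [-36.1  34.7  72.8]
44 498 [-35.9  34.7  72.8]
```

View pics/w15.png

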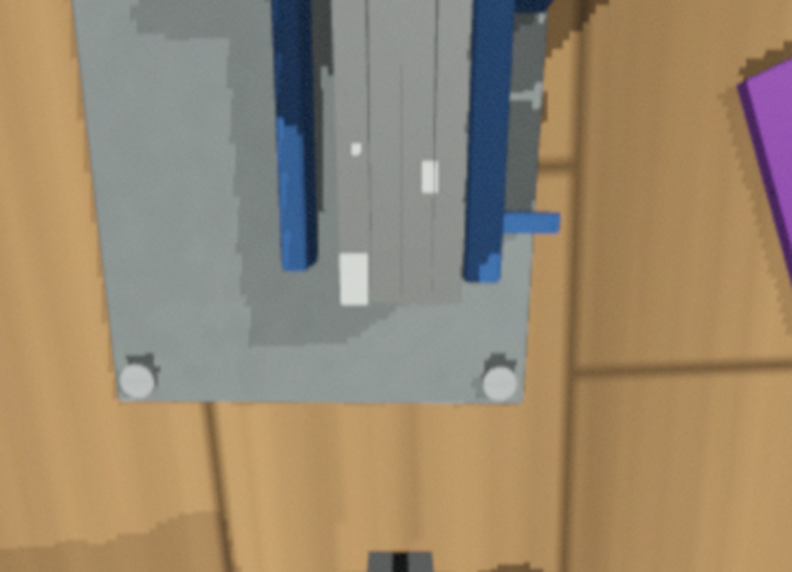

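>>> servo_tool(
  series=[
    [[-15, 0, -5, 0, 0, 1.3, 1], [-10, 0, -15, 0, 0, 0, 1], [0, 0, -20, 0, 0, 0, 1], [0, 0, -20, 0, 0, 0, 1], [0, 0, -20, 0, 0, 0, 1], [0, 0, -10, 0, 0, 0, 1], [0, 0, 0, 0, 0, 0, 1], [0, 0, 0, 0, 0, 0, 1]],
  ],
)

```text
t: 33.2
eef_pos: [0.5969, -0.1808, 0.148]
ee_rot: [0.51, 0.481, -0.508, 0.501]
force: [0.4, -0.1, 0.2]
grip_width: -0.0001
```

```bash
python3 - <<'E'
from st import *
s,M=rs()
c=wristify(read_camera("wrist"),s);pickle.dump(c,open("w16.pkl","wb"))
cv2.imwrite("pics/w16.png",cv2.resize(c["image"][0:260,100:460],None,fx=2.2,fy=2.2,interpolation=cv2.INTER_CUBIC))
uu,vv=np.meshgrid(np.arange(560),np.arange(420));P=world(c,uu,vv)
x=(P[...,0]-RC[0]);y=P[...,1]-RC[1];X=np.cos(YR)*x+np.sin(YR)*y;Y=-np.sin(YR)*x+np.cos(YR)*y
i=c["image"].astype(int)
m=(np.abs(P[...,2]-.072)<.005)&(X>.0)&(X<.0455)&(Y<.075)&(Y>-.08)&(i[...,0]<i[...,2]+40)&(vv<240)
for a in np.arange(10,46,2):
    k=m&(X*1e3>a)&(X*1e3<a+2)
    if k.sum(): print(a,k.sum(),np.round([Y[k].min()*1e3,Y[k].max()*1e3,np.median(P[k][:,2])*1e3],1))
b=(i[...,0]>i[...,2]+40)&(np.abs(P[...,2]-.053)<.005)&(X<.04)&(X>0.0)&(Y>.03)&(Y<.08)
print("fence",b.sum(),np.percentile(Y[b],[1,5,50,95,99]))
E
```

```text
t 33.2 rack [25.3  9.7] z 148.0 F [ 0.4 -0.1  0.2] grip -0.1 ax [ 0.022 -0.018 -1.   ] dyaw -1.559 q6 -0.29
12 172 [-9.3 53.7 72.8]
14 280 [-9.4 53.8 72.7]
16 271 [-9.2 53.9 72.7]
18 236 [-9.5 53.9 72.7]
20 190 [-8.8 54.3 72.7]
22 268 [-9.6 54.3 72.7]
24 270 [-9.2 54.3 72.7]
26 267 [-9.  54.4 72.7]
28 267 [-9.4 54.3 72.8]
30 257 [-9.4 53.8 72.8]
32 264 [-9.1 53.7 72.7]
34 263 [-9.1 53.7 72.7]
36 248 [-9.  54.1 72.5]
38 262 [-9.4 53.9 72.7]
40 267 [-9.4 54.  72.7]
42 263 [-9.4 54.1 72.8]
44 193 [-9.1 54.  72.7]
fence 831 [0.05525519 0.05553107 0.06027199 0.0645053  0.064722  ]
```

View pics/w16.png

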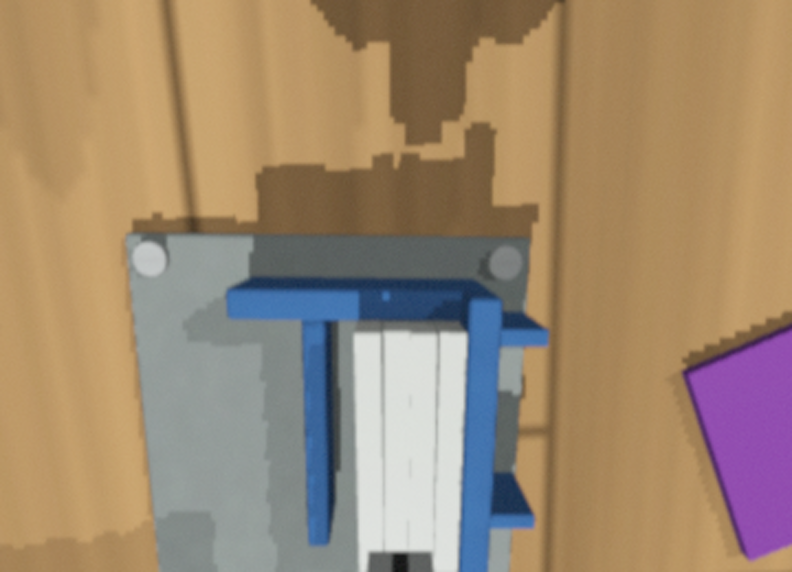

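>>> servo_tool(
  series=[
    [[0, 1, 15, 0, -1, -1, 1], [0, 1, 20, 0, 0, 0, 1], [0, 1, 22, 0, 0, 0, 1], [0, 1, 20, 0, 0, 0, 1], [12, 0, 15, 0, 0, 0, 1], [30, 0, 3, 0, 0, 0, 1], [35, 0, 0, 0, 0, 0, 1], [25, 0, 0, 0, 0, 0, 1]],
  ],
)

```text
t: 34.25
eef_pos: [0.5988, -0.2948, 0.048]
ee_rot: [-0.503, -0.477, 0.519, -0.501]
force: [-0.1, 0.0, 0.6]
grip_width: -0.0002
```

```bash
python3 - <<'E'
from st import *
s,M=rs()
B=down(YR,np.r_[m2w([.029,-.06],RC,YR),.028])
print(plan(M,B,1))
E
```

```text
t 34.25 rack [  32.6 -104. ] z 48.0 F [-0.1  0.   0.6] grip -0.2 ax [ 0.008 -0.04  -0.999] dyaw -1.566 q6 -0.41
(1, array([ 18.22,  -3.59, -44.81,   0.24,   2.29,  -0.57]))
```

>>> servo_tool(
  series=[
    [[6, -1, -5, 0, 1, -0.5, 1], [8, -1, -8, 0, 1, 0, 1], [5, -1, -10, 0, 0.3, 0, 1], [0, 0, -10, 0, 0, 0, 1], [0, 0, -8, 0, 0, 0, 1], [0, 0, -4, 0, 0, 0, 1], [0, 0, 0, 0, 0, 0, 1], [0, 0, 0, 0, 0, 0, 1]],
  ],
)

```text
t: 35.25
eef_pos: [0.5978, -0.2472, 0.0282]
ee_rot: [0.512, 0.49, -0.51, 0.488]
force: [-0.0, 0.5, -0.3]
grip_width: -0.0
```

```bash
python3 - <<'E'
from st import *
s,M=rs()
B=down(YR,np.r_[m2w([.029,-.052],RC,YR),.028])
print(plan(M,B,1))
E
```

```text
t 35.25 rack [ 29.4 -56.6] z 28.2 F [-0.   0.5 -0.3] grip -0.0 ax [ 0.001  0.003 -1.   ] dyaw -1.566 q6 -0.39
(1, array([ 0.23, -0.36, -4.57,  0.26, -0.19, -0.05]))
```

>>> servo_tool(
  series=[
    [[0, -0.4, -4, 0, 0, 0, 1], [0, 0, -3, 0, 0, 0, 1], [0, 0, -4, 0, 0, 0, 1], [0, 0, -5, 0, 0, 0, 1], [0, 0, -6, 0, 0, 0, 1], [0, 0, -7, 0, 0, 0, 1], [0, 0, -8, 0, 0, 0, 1], [0, 0, -8, 0, 0, 0, 1]],
  ],
)

```text
t: 36.25
eef_pos: [0.5989, -0.2397, 0.0352]
ee_rot: [-0.497, -0.475, 0.52, -0.507]
force: [-5.9, -25.2, 1.9]
grip_width: -0.0001
```

```bash
python3 - <<'E'
from st import *
s,M=rs()
E
```

```text
t 36.25 rack [ 30.1 -49. ] z 35.2 F [ -5.9 -25.2   1.9] grip -0.1 ax [ 0.008 -0.054 -0.999] dyaw -1.557 q6 -0.32
```

>>> servo_tool(
  series=[
    [[0, 0, 8, 0, 1.5, 0, 1], [0, 0, 14, 0, 1.5, 0, 1], [-10, -2, 12, 0, 0, 0, 1], [-30, -3, 5, 0, 0, 0, 1], [-35, -10, 0, 0, 0, 0, 1], [-25, -18, -10, 0, 0, 0, 1], [-5, -18, -20, 0, 0, 0, 1], [0, -12, -22, 0, 0, 0, 1]],
  ],
)

```text
t: 37.25
eef_pos: [0.5341, -0.2281, 0.1474]
ee_rot: [0.512, 0.486, -0.508, 0.494]
force: [-0.5, 0.2, 1.1]
grip_width: 0.0
```

```bash
python3 - <<'E'
from st import *
s,M=rs()
B=down(YR,np.r_[m2w([-.035,-.005],RC,YR),.047])
print(plan(M,B,1))
c=wristify(read_camera("wrist"),s);pickle.dump(c,open("w17.pkl","wb"))
cv2.imwrite("pics/w17.png",cv2.resize(c["image"][0:260,150:510],None,fx=2.2,fy=2.2,interpolation=cv2.INTER_CUBIC))
uu,vv=np.meshgrid(np.arange(560),np.arange(420));P=world(c,uu,vv)
x=(P[...,0]-RC[0]);y=P[...,1]-RC[1];X=np.cos(YR)*x+np.sin(YR)*y;Y=-np.sin(YR)*x+np.cos(YR)*y
i=c["image"].astype(int)
m=(np.abs(P[...,2]-.072)<.005)&(X>.0)&(X<.0455)&(Y<.075)&(Y>-.08)&(i[...,0]<i[...,2]+40)&(vv<240)
for a in np.arange(10,46,2):
    k=m&(X*1e3>a)&(X*1e3<a+2)
    if k.sum(): print(a,k.sum(),np.round([Y[k].min()*1e3,Y[k].max()*1e3,np.median(P[k][:,2])*1e3],1))
E
```

```text
t 37.25 rack [-35.2 -40.5] z 147.4 F [-0.5  0.2  1.1] grip 0.0 ax [ 0.012 -0.005 -1.   ] dyaw -1.562 q6 -0.41
(1, array([100.27,  -0.7 , -35.98,   0.52,   0.26,  -0.72]))
10 95 [19.8 52.  69.9]
12 510 [-37.7  51.8  72.4]
14 434 [-37.7  51.8  72.7]
16 420 [-37.8  51.8  72.8]
18 408 [-37.6  52.3  72.8]
20 439 [-37.6  52.4  72.7]
22 427 [-36.9  52.4  72.8]
24 432 [-37.   52.4  72.8]
26 418 [-36.9  52.4  72.7]
28 419 [-37.4  52.5  72.8]
30 426 [-37.6  52.   72.8]
32 415 [-37.6  52.   72.7]
34 432 [-37.5  51.9  72.8]
36 408 [-37.6  52.8  72.6]
38 446 [-37.1  52.6  72.8]
40 418 [-37.   52.6  72.7]
42 414 [-36.8  52.6  72.8]
44 311 [-37.   54.1  72.8]
```

View pics/w17.png

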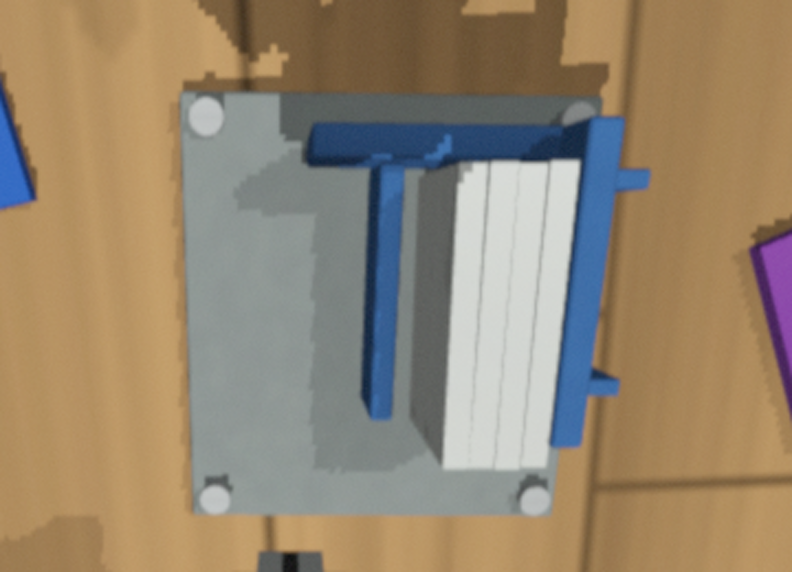

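>>> servo_tool(
  series=[
    [[20, 0, -10, 0.5, 0, -0.5, 1], [25, 0, -12, 0, 0, 0, 1], [25, 0, -10, 0, 0, 0, 1], [18, 0, -4, 0, 0, 0, 1], [8, 0, 0, 0, 0, 0, 1], [2, 2, 0, 0, 0, 0, 1], [0, 4, 0, 0, 0, 0, 1], [0, 5, 0, 0, 0, 0, 1]],
  ],
)

```text
t: 38.3
eef_pos: [0.5476, -0.1894, 0.0436]
ee_rot: [-0.511, -0.486, 0.513, -0.489]
force: [-0.5, 0.8, 0.2]
grip_width: 0.0003
```

```bash
python3 - <<'E'
from st import *
s,M=rs()
B=down(YR,np.r_[m2w([-.004,-.005],RC,YR),.047])
print(plan(M,B,1))
E
```

```text
t 38.3 rack [-23.6  -1.2] z 43.6 F [-0.5  0.8  0.2] grip 0.3 ax [ 0.001 -0.004 -1.   ] dyaw -1.571 q6 -0.32
(1, array([-3.32, 19.62,  3.8 , -0.02,  0.25, -0.09]))
```

>>> servo_tool(
  series=[
    [[-5, 3, -1, 0, 0, 0, 1], [0, 4, 0, 0, 0, 0, 1], [0, 4, 0, 0, 0, 0, 1], [0, 4, 0, 0, 0, 0, 1], [0, 4, 0, 0, 0, 0, 1], [0, 4, 0, 0, 0, 0, 1], [0, 4, 0, 0, 0, 0, 1], [0, 4, 0, 0, 0, 0, 1]],
  ],
)

```text
t: 39.3
eef_pos: [0.5717, -0.1897, 0.0501]
ee_rot: [-0.506, -0.492, 0.517, -0.484]
force: [-12.1, -0.4, 9.2]
grip_width: 0.0003
```

```bash
python3 - <<'E'
from st import *
s,M=rs()
E
```

```text
t 39.3 rack [ 0.6 -0.4] z 50.1 F [-12.1  -0.4   9.2] grip 0.3 ax [-0.018 -0.002 -1.   ] dyaw -1.57 q6 -0.3
```

>>> servo_tool(
  series=[
    [[0, -6, 0, 0, 0, 0, 1], [0, -12, 0, 0, 0, 0, 1], [-15, -12, 0, 0, 0, 0, 1], [-30, -5, 0, 0, 0, 0, 1], [-30, 15, 0, 0, 0, 0, 1], [-20, 20, 0, 0, 0, 0, 1], [-5, 15, 0, 0, 0, 0, 1], [0, 8, 0, 0, 0, 0, 1]],
  ],
)

```text
t: 40.3
eef_pos: [0.5926, -0.1896, 0.1495]
ee_rot: [-0.506, -0.493, 0.517, -0.483]
force: [0.1, -0.4, -0.4]
grip_width: 0.0001
```

>>> servo_tool(
  series=[
    [[0, 0, 0, 0, 0, 0, 1], [0, 0, 0, 0, 0, 0, 1], [0, 0, 0, 0, 0, 0, 1], [0, 0, 0, 0, 0, 0, 1], [0, 0, 0, 0, 0, 0, 1], [0, 0, 0, 0, 0, 0, 1], [0, 0, 0, 0, 0, 0, 1], [0, 0, 0, 0, 0, 0, 1]],
  ],
)

```text
t: 41.3
eef_pos: [0.5893, -0.1887, 0.1453]
ee_rot: [-0.505, -0.495, 0.518, -0.481]
force: [0.7, -0.5, -0.3]
grip_width: -0.0001
```

```bash
python3 - <<'E'
from st import *
s,M=rs()
c=wristify(read_camera("wrist"),s);pickle.dump(c,open("w18.pkl","wb"))
cv2.imwrite("pics/w18.png",cv2.resize(c["image"][0:260,100:460],None,fx=2.2,fy=2.2,interpolation=cv2.INTER_CUBIC))
uu,vv=np.meshgrid(np.arange(560),np.arange(420));P=world(c,uu,vv)
x=(P[...,0]-RC[0]);y=P[...,1]-RC[1];X=np.cos(YR)*x+np.sin(YR)*y;Y=-np.sin(YR)*x+np.cos(YR)*y
i=c["image"].astype(int)
m=(np.abs(P[...,2]-.072)<.005)&(X>.0)&(X<.0455)&(Y<.075)&(Y>-.08)&(i[...,0]<i[...,2]+40)&(vv<240)
for a in np.arange(10,46,2):
    k=m&(X*1e3>a)&(X*1e3<a+2)
    if k.sum(): print(a,k.sum(),np.round([Y[k].min()*1e3,Y[k].max()*1e3,np.median(P[k][:,2])*1e3],1))
b=(i[...,0]>i[...,2]+40)&(np.abs(P[...,2]-.053)<.005)&(X<.04)&(X>0.0)&(Y>.03)&(Y<.08)
if b.sum():print("fence",b.sum(),np.percentile(Y[b],[1,5,50,95,99]))
b=(i[...,0]>i[...,2]+40)&(P[...,2]>.07)&(P[...,2]<.078)&(Y>-.04)&(Y<.07)
if b.sum():print("backstop",b.sum(),np.percentile(X[b],[1,5,50,95,99]))
E
```

```text
t 41.3 rack [18.1  1.4] z 145.3 F [ 0.7 -0.5 -0.3] grip -0.1 ax [-0.028  0.002 -1.   ] dyaw -1.571 q6 -0.29
12 183 [-14.9  52.4  72.6]
14 293 [-14.9  52.6  72.7]
16 274 [-14.9  52.5  72.7]
18 287 [-15.1  52.6  72.6]
20 273 [-15.   52.7  72.6]
22 293 [-14.9  52.8  72.7]
24 293 [-14.9  52.8  72.6]
26 297 [-14.9  52.8  72.7]
28 290 [-14.8  52.7  72.6]
30 290 [-14.7  52.4  72.6]
32 290 [-14.7  52.3  72.7]
34 292 [-14.7  52.5  72.7]
36 300 [-14.9  53.   72.6]
38 292 [-14.6  53.   72.7]
40 300 [-14.5  53.1  72.8]
42 289 [-14.6  53.   72.7]
44 218 [-14.7  53.1  72.7]
fence 865 [0.05526801 0.05539815 0.06010575 0.06465206 0.06471615]
backstop 2048 [0.04601575 0.04636545 0.0506876  0.05524107 0.05577207]
```

View pics/w18.png

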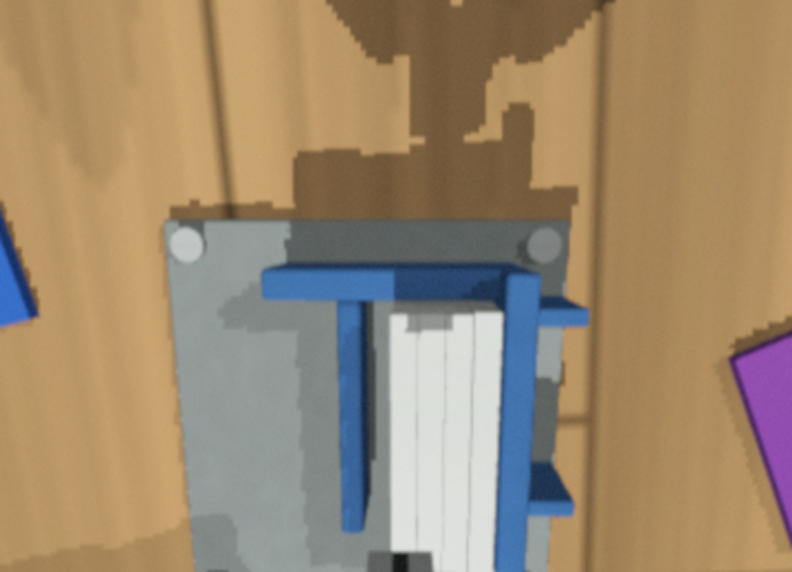

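>>> servo_tool(
  series=[
    [[0, 1, 12, 0, 0, 0.8, 1], [0, 2, 18, 0, 0, 0.8, 1], [0, 2, 20, 0, 1, 0, 1], [0, 2, 20, 0, 1, 0, 1], [10, 2, 15, 0, 1, 0, 1], [25, 1, 6, 0, 1, 0, 1], [30, 0, 0, 0, 1, 0, 1], [25, 0, 0, 0, 0, 0, 1]],
  ],
)

```text
t: 42.35
eef_pos: [0.5969, -0.2859, 0.0527]
ee_rot: [0.537, 0.505, -0.487, 0.469]
force: [0.5, 0.6, -0.4]
grip_width: 0.0002
```

```bash
python3 - <<'E'
from st import *
s,M=rs()
E
```

```text
t 42.35 rack [ 30.3 -95.2] z 52.7 F [ 0.5  0.6 -0.4] grip 0.2 ax [ 0.015  0.085 -0.996] dyaw -1.574 q6 -0.53
```

>>> servo_tool(
  series=[
    [[10, 0, 0, 0, 0, -0.8, 1], [14, -0.5, -4, 0, 0, 0, 1], [10, -0.5, -8, 0, 0, 0, 1], [3, 0, -8, 0, 0, 0, 1], [1, 0, -7, 0, 0, 0, 1], [0, 0, -3, 0, 0, 0, 1], [0, 0, 0, 0, 0, 0, 1], [0, 0, 0, 0, 0, 0, 1]],
  ],
)

```text
t: 43.35
eef_pos: [0.5969, -0.2494, 0.0141]
ee_rot: [0.533, 0.51, -0.491, 0.464]
force: [0.8, 0.1, -0.2]
grip_width: -0.0001
```

```bash
python3 - <<'E'
from st import *
s,M=rs()
E
```

```text
t 43.35 rack [ 28.5 -58.8] z 14.1 F [ 0.8  0.1 -0.2] grip -0.1 ax [-0.001  0.087 -0.996] dyaw -1.572 q6 -0.48
```

>>> servo_tool(
  series=[
    [[-1, 0, -4, 0, 0, 0, 1], [0, 0.3, -4, 0, 0, 0, 1], [0, 0, -3, 0, 0, 0, 1], [0, 0, -3, 0, 0, 0, 1], [0, 0, -4, 0, 0, 0, 1], [0, 0, -4, 0, 0, 0, 1], [0, 0, -4, 0, 0, 0, 1], [0, 0, -4, 0, 0, 0, 1]],
  ],
)

```text
t: 44.35
eef_pos: [0.5991, -0.2374, 0.0177]
ee_rot: [0.526, 0.502, -0.496, 0.475]
force: [-2.0, -13.7, -2.4]
grip_width: -0.0002
```

```bash
python3 - <<'E'
from st import *
s,M=rs()
c=wristify(read_camera("wrist"),s);pickle.dump(c,open("w19.pkl","wb"))
uu,vv=np.meshgrid(np.arange(560),np.arange(420));P=world(c,uu,vv)
x=(P[...,0]-RC[0]);y=P[...,1]-RC[1];X=np.cos(YR)*x+np.sin(YR)*y;Y=-np.sin(YR)*x+np.cos(YR)*y
m=(np.abs(P[...,2]-.072)<.006)&(X>.0)&(X<.0455)&(Y<.075)&(Y>-.08)
for a in range(13,45,4): 
    k=m&(X*1e3>a)&(X*1e3<a+4); print(a,k.sum(),np.round(np.percentile(Y[k],[0,100])*1e3,1) if k.sum() else "", np.round(np.percentile(P[k][:,2],[5,50,95])*1e3,1) if k.sum() else "")
E
```

```text
t 44.35 rack [ 30.1 -46.7] z 17.7 F [ -2.  -13.7  -2.4] grip -0.2 ax [ 0.005  0.057 -0.998] dyaw -1.567 q6 -0.44
13 4545 [-43.   50.3] [71.8 72.9 74. ]
17 4787 [-38.5  51.4] [70.5 72.9 74. ]
21 4556 [-38.7  50.4] [71.8 73.  74.2]
25 4820 [-61.   51.2] [71.6 73.  74.1]
29 4437 [-60.8  50.6] [71.6 73.  74.1]
33 4761 [-57.7  50.7] [71.9 73.1 74.2]
37 4670 [-38.4  51.1] [71.7 72.9 74.1]
41 4645 [-38.5  50.6] [71.9 73.  74.1]
```

>>> servo_tool(
  series=[
    [[0, 0, 4, 0, 0, 0, 1], [0, 0, 8, 0, 0, 0, 1], [0, 0, 14, 0, 0, 0, 1], [-10, 0, 14, 0, -1, 0, 1], [-30, 0, 5, 0, -1.5, 0, 1], [-40, 0, 0, 0, -1, 0, 1], [-40, -2, -5, 0, 0, 0, 1], [-15, -2, -15, 0, 0, 0, 1]],
  ],
)

```text
t: 45.4
eef_pos: [0.5925, -0.2691, 0.1537]
ee_rot: [-0.51, -0.486, 0.514, -0.49]
force: [0.7, 0.4, 0.7]
grip_width: 0.0001
```

>>> servo_tool(
  series=[
    [[0, -2, -22, 0, 0, 0, 1], [0, -2, -22, 0, 0, 0, 1], [0, -1, -18, 0, 0, 0, 1], [0, 0, -10, 0, 0, 0, 1], [0, 0, 0, 0, 0, 0, 1], [0, 0, 0, 0, 0, 0, 1], [0, 0, 0, 0, 0, 0, 1], [0, 0, 0, 0, 0, 0, 1]],
  ],
)

```text
t: 46.4
eef_pos: [0.5881, -0.1896, 0.148]
ee_rot: [-0.508, -0.489, 0.515, -0.488]
force: [-0.4, -0.9, 0.2]
grip_width: 0.0
```

```bash
cat > ck.py <<'E'
from st import *
import sys
s,M=rs()
c=wristify(read_camera("wrist"),s);n=sys.argv[1];pickle.dump(c,open(n+".pkl","wb"))
cv2.imwrite("pics/%s.png"%n,cv2.resize(c["image"][0:260,100:460],None,fx=2.2,fy=2.2,interpolation=cv2.INTER_CUBIC))
uu,vv=np.meshgrid(np.arange(560),np.arange(420));P=world(c,uu,vv)
x=(P[...,0]-RC[0]);y=P[...,1]-RC[1];X=np.cos(YR)*x+np.sin(YR)*y;Y=-np.sin(YR)*x+np.cos(YR)*y
i=c["image"].astype(int)
m=(np.abs(P[...,2]-.072)<.005)&(X>.0)&(X<.0455)&(Y<.075)&(Y>-.08)&(i[...,0]<i[...,2]+40)&(vv<240)
for a in np.arange(10,46,2):
    k=m&(X*1e3>a)&(X*1e3<a+2)
    if k.sum(): print(a,k.sum(),np.round([Y[k].min()*1e3,Y[k].max()*1e3,np.median(P[k][:,2])*1e3],1))
b=(i[...,0]>i[...,2]+40)&(np.abs(P[...,2]-.053)<.005)&(X<.04)&(X>0.0)&(Y>.03)&(Y<.08)
if b.sum():print("fence",b.sum(),np.percentile(Y[b],[1,5,50,95,99]))
b=(i[...,0]>i[...,2]+40)&(P[...,2]>.07)&(P[...,2]<.078)&(Y>-.04)&(Y<.07)
if b.sum():print("backstop",b.sum(),np.percentile(X[b],[1,5,50,95,99]))
E
python3 ck.py w20
```

```text
t 46.4 rack [16.9  0.5] z 148.0 F [-0.4 -0.9  0.2] grip 0.0 ax [-0.008 -0.005 -1.   ] dyaw -1.569 q6 -0.3
12 154 [-17.   54.5  72.7]
14 310 [-17.3  54.5  72.7]
16 309 [-17.3  54.5  72.7]
18 309 [-17.2  54.5  72.7]
20 229 [-17.3  54.6  72.9]
22 304 [-17.4  54.6  72.7]
24 304 [-17.3  54.5  72.8]
26 307 [-17.3  54.5  72.7]
28 309 [-16.9  54.5  72.7]
30 307 [-17.3  54.5  72.7]
32 305 [-17.4  54.6  72.7]
34 305 [-17.2  54.5  72.8]
36 304 [-17.5  54.6  72.7]
38 307 [-17.9  54.6  72.7]
40 311 [-17.4  54.5  72.7]
42 302 [-17.   54.5  72.8]
44 229 [-17.4  54.5  72.8]
fence 847 [0.0549396  0.05561243 0.05985715 0.06447182 0.06455202]
backstop 1961 [0.04613429 0.04651457 0.0508428  0.0552252  0.05575318]
```

View pics/w20.png

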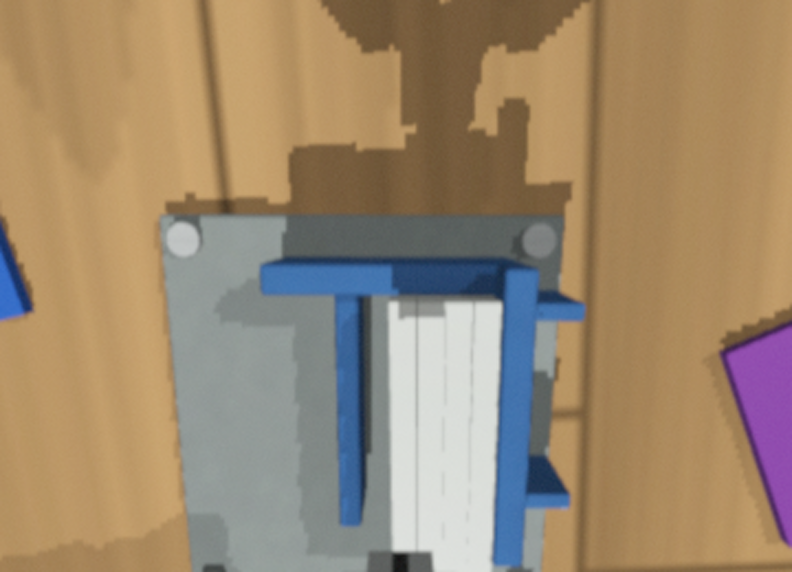

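>>> servo_tool(
  series=[
    [[-20, -10, 0, 0, 0, 0, 1], [-30, -30, 0, 0, 0, 0, 1], [-30, -35, 0, 0, 0, 0, 1], [-10, -35, 0, 0, 0, 0, 1], [0, -30, 0, 0, 0, 0, 1], [0, 0, 0, 0, 0, 0, 1], [0, 0, 0, 0, 0, 0, 1], [0, 0, 0, 0, 0, 0, 1]],
  ],
)

```text
t: 47.45
eef_pos: [0.4456, -0.1847, 0.2523]
ee_rot: [-0.51, -0.484, 0.514, -0.491]
force: [-0.2, -0.5, 0.6]
grip_width: 0.0001
```

```bash
python3 - <<'E'
from st import *
s,M=rs()
t=read_camera("side");c=read_camera("top");pickle.dump(c,open("t3.pkl","wb"));pickle.dump(t,open("s3.pkl","wb"))
cv2.imwrite("pics/f1.png",np.hstack([cv2.resize(t["image"][250:330,240:325],(395,500),interpolation=cv2.INTER_CUBIC),cv2.resize(c["image"][175:275,170:270],(400,500),interpolation=cv2.INTER_CUBIC)]))
cv2.imwrite("pics/f2.png",c["image"])
uu,vv=np.meshgrid(np.arange(560),np.arange(420));P=world(t,uu,vv)
x=(P[...,0]-RC[0]);y=P[...,1]-RC[1];X=np.cos(YR)*x+np.sin(YR)*y;Y=-np.sin(YR)*x+np.cos(YR)*y
# -y end faces of plates
for z in range(12,76,8):
    m=(np.abs(Y+.035)<.004)&(X>0)&(X<.045)&(P[...,2]*1e3>z-4)&(P[...,2]*1e3<z+4)
    if m.sum():print(z,m.sum(),X[m].min()*1e3,X[m].max()*1e3,Y[m].mean()*1e3)
E
```

```text
t 47.45 rack [-125.7   -1.5] z 252.3 F [-0.2 -0.5  0.6] grip 0.1 ax [ 0.003 -0.011 -1.   ] dyaw -1.571 q6 -0.39
12 52 1.365474371811472 44.51878481989975 -35.22560858517374
20 35 1.321586417471173 44.26934413698972 -34.808488201983955
28 34 15.26289472157145 43.95069291029338 -34.958917748865076
36 33 15.170363877999145 43.70596297144123 -34.540221219083854
44 34 15.017570586089223 43.37161414334431 -35.043060268739836
52 34 14.812446941227368 43.11648474594522 -34.87837263281083
60 39 14.813333905849293 44.937446241622304 -34.45294844501402
68 33 14.68785543356527 44.97494421816653 -34.650909232112156
```

View pics/f1.png

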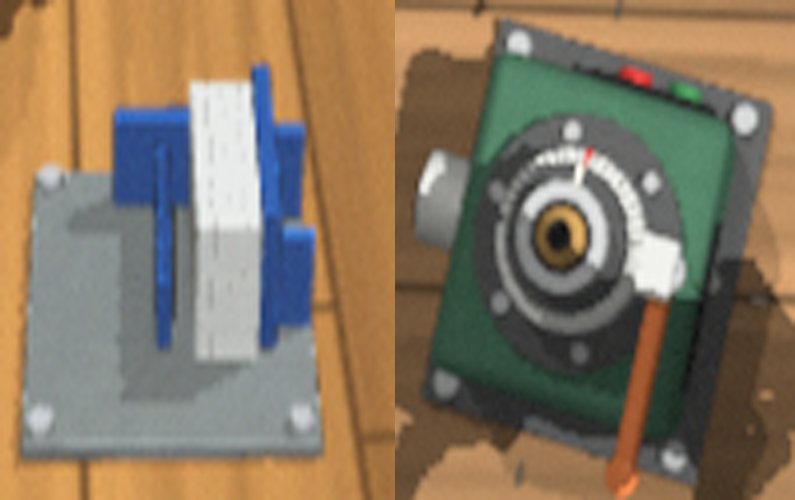

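View pics/f2.png

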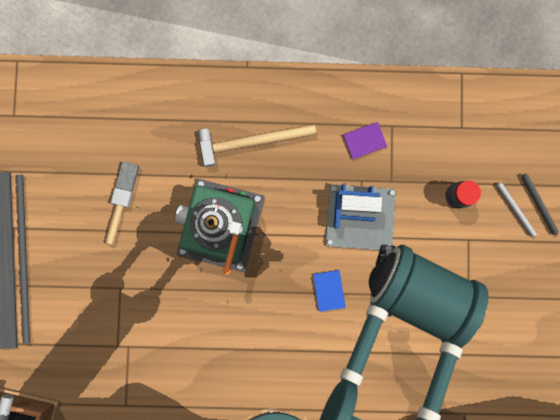

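```bash
python3 - <<'E'
from st import *
c=pickle.load(open("t3.pkl","rb"));i=c["image"].astype(int)
uu,vv=np.meshgrid(np.arange(560),np.arange(420))
for nm,f in(("t3",c),("start",pickle.load(open("top0.pkl","rb")))):
    i=f["image"].astype(int)
    m=(i[...,2]>110)&(i[...,2]>i[...,0]+70)&(i[...,2]>i[...,1]+35)&(uu>222)&(uu<243)&(vv>228)&(vv<276)
    p=np.array([w2m(atz(f,u,v,.1275)[:2],np.array([.5447,.1476])) for u,v in zip(uu[m],vv[m])])
    k=np.polyfit(p[:,0],p[:,1],1);print(nm,m.sum(),"lever slope",k[0],"y at x=0",k[1])
    r=((i[...,2]-i[...,1])>60)&(np.hypot(uu-218,vv-207)<5)
    w=(i.min(-1)>170)&(np.hypot(uu-215.5,vv-211)<4.5)
    print("red",uu[r].mean(),vv[r].mean(),atz(f,uu[r].mean(),vv[r].mean(),.135))
    if w.sum():print("white",uu[w].mean(),vv[w].mean(),atz(f,uu[w].mean(),vv[w].mean(),.1525))
E
```

```text
t3 288 lever slope 0.1558548228584492 y at x=0 -0.045652026129184675
red 217.8 205.8 [0.58109329 0.13894345 0.135     ]
white 215.05714285714285 211.5142857142857 [0.56757139 0.14213316 0.1525    ]
start 274 lever slope 0.03621936242552552 y at x=0 -0.05201873479464568
red 217.66666666666666 206.16666666666666 [0.58029275 0.13920442 0.135     ]
white 214.83333333333334 213.33333333333334 [0.56369361 0.14247701 0.1525    ]
```

```bash
python3 - <<'E'
from st import *
uu,vv=np.meshgrid(np.arange(560),np.arange(420));I=[]
for n in("top0","t2","t3"):
    f=pickle.load(open(n+".pkl","rb"));i=f["image"]
    h=cv2.cvtColor(i,cv2.COLOR_BGR2HSV)
    m=(h[...,0]<14)&(h[...,1]>190)&(h[...,2]>70)&(uu>222)&(uu<243)&(vv>228)&(vv<276)
    p=np.array([w2m(atz(f,u,v,.1275)[:2],np.array([.5447,.1476])) for u,v in zip(uu[m],vv[m])])
    # per-x-bin mean
    b=np.round(p[:,0]*1e3/5);q=np.array([[p[b==k,0].mean(),p[b==k,1].mean()] for k in np.unique(b)])
    k=np.polyfit(q[:,0],q[:,1],1);print(n,m.sum(),k,p[:,0].min(),np.round(q[:5]*1e3,1))
    v=i[220:282,215:255].copy();v[m[220:282,215:255]]=v[m[220:282,215:255]]//2+np.array([100,0,0],np.uint8)
    I.append(np.hstack([cv2.resize(a,(130,430),interpolation=cv2.INTER_CUBIC) for a in(i[220:282,215:255],v)]))
cv2.imwrite("pics/lv.png",np.hstack(I))
E
```

```text
Traceback (most recent call last):
IndexError: too many indices for array: array is 1-dimensional, but 2 were indexed
```

```bash
python3 - <<'E'
from st import *
uu,vv=np.meshgrid(np.arange(560),np.arange(420));I=[]
for n in("top0","t2","t3"):
    f=pickle.load(open(n+".pkl","rb"));i=f["image"]
    h=cv2.cvtColor(i,cv2.COLOR_BGR2HSV).astype(int)
    if n=="t3":print(h[255,228:240].tolist(),h[255,250:253].tolist())
    m=(h[...,0]<13)&(h[...,1]>155)&(h[...,2]>70)&(uu>222)&(uu<243)&(vv>228)&(vv<276)
    p=np.array([w2m(atz(f,u,v,.1275)[:2],np.array([.5447,.1476])) for u,v in zip(uu[m],vv[m])]).reshape(-1,2)
    v=i[220:282,215:255].copy();mm=m[220:282,215:255];v[mm]=(255,0,0)
    I.append(np.hstack([cv2.resize(a,(130,430),interpolation=cv2.INTER_CUBIC) for a in(i[220:282,215:255],v)]))
    if len(p)<50: print(n,len(p));continue
    b=np.round(p[:,0]*1e3/5);q=np.array([[p[b==k,0].mean(),p[b==k,1].mean()] for k in np.unique(b)])
    k=np.polyfit(q[:,0],q[:,1],1);print(n,m.sum(),k,p[:,0].min(),np.round(q[:5]*1e3,1).tolist())
cv2.imwrite("pics/lv.png",np.hstack(I))
E
```

```text
top0 223 [ 0.02646407 -0.0521009 ] -0.1004087774736137 [[-99.1, -54.0], [-94.9, -54.2], [-90.2, -54.2], [-84.7, -54.9], [-80.0, -54.6]]
t2 230 [ 0.00266733 -0.05199313] -0.10094044593138253 [[-99.3, -51.8], [-94.9, -52.9], [-90.0, -52.8], [-85.4, -51.0], [-79.9, -52.0]]
[[11, 176, 148], [11, 178, 165], [10, 177, 163], [10, 177, 161], [10, 179, 137], [13, 147, 85], [62, 66, 58], [73, 87, 56], [74, 96, 56], [76, 101, 53], [73, 90, 54], [70, 94, 49]] [[15, 119, 71], [13, 117, 76], [16, 121, 76]]
t3 230 [ 0.00807361 -0.05171192] -0.10094044593138253 [[-99.2, -52.3], [-94.9, -52.9], [-90.0, -52.8], [-85.3, -51.9], [-79.9, -52.4]]
```

View pics/lv.png

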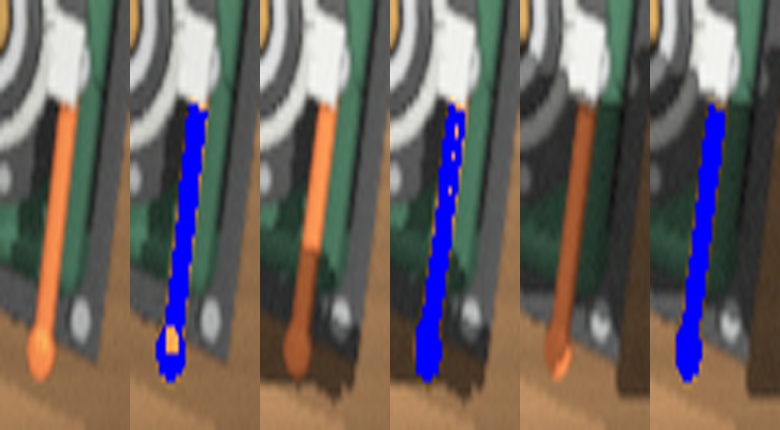

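```bash
python3 -c "
from cell import *
s=read_state();print(s['t'],s['force']);print(job_done())"
```

```text
47.55 [-0.00155187  0.28684997 -0.45222791]
the job is handed in; nothing more can be done
None
```

The job is handed in at t ≈ 47.6 s of the 72 s allowed. No verdict came back.

**What I did**
- I swung the lever out to its stop and pinched only the depth ring, turning it about 0.69 rad. A look showed the white line about 0.03 rad off, so I regripped and turned it that much more.
- I then swung the lever home against its stop, with about 22 N at the end.
- In the rack I pushed the plates upright against the backstop, then squared them to the fence.

**Last checks**
- **Ring:** the white and red lines read −0.235 and −0.234 rad in the top camera, so they agree to within measuring error.
- **Lever:** it sits at about 0.00 to 0.01 rad, which is nearer home than its start at about 0.03.
- **Plates:** all four ends are level to about 0.1 mm, and they read 0.5 mm or less from the fence, which is within calibration. The stack is 32 mm thick against the backstop and vertical to about 0.01 rad.
- **Hammer, brush, tin and the two coloured look-alikes:** they look unmoved in the top picture.

**What went wrong on the way**
- My second, harder push (25 N) towards the fence let the plates end up about 2 mm short of it. I mended this with a low push with the tool tilted, and the plate check above was made after that.
- I pressed the plates against the backstop before that mending push, not after it. The later pictures show them still flush there.

Nothing showed contact with the guide ring, cutter or collar. I judge that from clearances and low forces, as no sensor reports it directly.

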